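# Charge the washing hopper with used base moulds

### The job

Take the forceps off the steel scoop tray and lay them flat on the bare worktop, then pick the tray up by its black grip and tip all six steel moulds into the round hopper. Do not touch the moulds with the fingers; then set the empty tray back upright on the worktop. Leave the other things on the bench where they stand.

Things in the scene. Friction and masses are not known exactly. Their poses are not given: they have to be found in the camera images.
- tote: Loose scoop tray, bare 3 mm sheet steel, about 0.15 kg, starts upright holding the moulds. Origin under its floor; +x pouring direction (at first 40 degrees right to 23 degrees left of straight ahead), z up. Flat floor from x=-58 to 42 mm, then a 30 degree ramp up to the open front lip. Side walls at y=+-42 mm and back wall x=-58 mm are 40 mm high (sides beside the ramp 32). Tray and hopper may swap places.
- tote_grip (a point): Middle of the tray's black grip: x=-91, y=0, z=74 mm in the tray's frame. A flat bar 14 mm thick across y (pinch it there), 26 mm wide, 50 mm long, on a handle that rises from the back wall leaning back 40 degrees: upward direction (-0.643, 0, 0.766) in the tray's frame. May be pinched with the fingers at any lean in the tray's x-z plane. Axes as the tray's.
- tote_lip (a point): Middle of the tray's front lip edge, over which the moulds leave: x=78, y=0, z=22 mm in the tray's frame. The edge is 84 mm wide. Room: a microtome 0.3 m high stands to the right of the work (x 0.18 to 0.64, y -0.29 to 0.14 m), with a lamp behind it; a notebook lies to the left (y above 0.54 m).
- forceps: Fine steel forceps, 14 x 116 x 10 mm, 20 g, origin at the centre of the underside, long axis y, z up. Starts lying across the tray's two side walls (underside 40 mm above the worktop), above the moulds, 12 to 28 mm forward of the tray's origin, within 9 degrees of the tray's y axis. Pinch at the middle across its 14 mm.
- hopper: Round feed hopper of bare sheet steel, fixed to the worktop. Origin: centre of its foot. Closed throat 100 mm across up to 30 mm, then a cone widening to a rim of 160 mm outside (154 mm inside) diameter; feet stay within the rim's outline.
- hopper_mouth (a point): Centre of the hopper's rim, 85 mm above the worktop.
- mould_0: Steel base mould, a small flared dish 34 x 26 x 13 mm, about 15 g; origin at the centre of its underside. One of six alike that start flat on the tray's floor in two rows of three; they slide on steel at a slope of 25 to 36 degrees.
- mould_1: Steel base mould, a small flared dish 34 x 26 x 13 mm, about 15 g; origin at the centre of its underside. One of six alike that start flat on the tray's floor in two rows of three; they slide on steel at a slope of 25 to 36 degrees.
- mould_2: Steel base mould, a small flared dish 34 x 26 x 13 mm, about 15 g; origin at the centre of its underside. One of six alike that start flat on the tray's floor in two rows of three; they slide on steel at a slope of 25 to 36 degrees.
- mould_3: Steel base mould, a small flared dish 34 x 26 x 13 mm, about 15 g; origin at the centre of its underside. One of six alike that start flat on the tray's floor in two rows of three; they slide on steel at a slope of 25 to 36 degrees.
- mould_4: Steel base mould, a small flared dish 34 x 26 x 13 mm, about 15 g; origin at the centre of its underside. One of six alike that start flat on the tray's floor in two rows of three; they slide on steel at a slope of 25 to 36 degrees.
- mould_5: Steel base mould, a small flared dish 34 x 26 x 13 mm, about 15 g; origin at the centre of its underside. One of six alike that start flat on the tray's floor in two rows of three; they slide on steel at a slope of 25 to 36 degrees.
- wash_bottle: White squeeze bottle with a bent spout, 64 x 78 x 189 mm, a loose bystander on the worktop; origin at the centre of its underside.
- reagent_amber: Amber glass bottle, 56 mm across, 112 mm high, a loose bystander on the worktop; origin at the centre of its underside.
- reagent_white: White bottle with a cap, 52 mm across, 107 mm high, a loose bystander on the worktop; origin at the centre of its underside.
- timer: White bench timer, 40 x 68 x 62 mm high, a loose bystander on the worktop; origin at the centre of its underside.
- petri_1: Covered petri dish, 61 mm across, 15 mm high, a loose bystander on the worktop; origin at the centre of its underside.
- blade_dispenser: Flat green blade dispenser, 26 x 96 x 14 mm, long axis y, a loose bystander on the worktop; origin at the centre of its underside.

How it is judged:
On the way, in this order (a step that is already met when the one before it is completed fails the run):
1. the forceps lie on the worktop, let go, clear of the tray (height (world z) of forceps below 0.012 m and (angle between forceps's own z axis and vertical below 0.15 rad or angle between forceps's own z axis and vertical above 2.99 rad) and horizontal distance between forceps and hopper above 0.06 m and horizontal distance between forceps and tote above 0.06 m and contact force between the fingers and forceps below 0.1 N and linear speed of forceps below 0.02 m/s), for 0.2 s.
2. the tray is held up and tipped over the hopper (angle between tote's own z axis and vertical above 0.7 rad and height (world z) of tote_lip above 0.05 m and horizontal distance between tote_lip and hopper_mouth below 0.12 m), for 0.1 s.
3. all six moulds are in the hopper (horizontal distance between each of mould_0, mould_1, mould_2, mould_3, mould_4, mould_5 and hopper below 0.078 m and height (world z) of each of mould_0, mould_1, mould_2, mould_3, mould_4, mould_5 below 0.085 m), for 0.2 s.
At the end, for the whole second after the job is handed in: All six moulds at rest inside the hopper (within 78 mm of its axis and below its rim), the tray upright (within 0.08 rad) on the worktop, the forceps flat on the worktop outside the hopper, all at rest and let go (all of step 3 and linear speed of each of mould_0, mould_1, mould_2, mould_3, mould_4, mould_5, forceps, tote below 0.02 m/s and height (world z) of forceps below 0.012 m and (angle between forceps's own z axis and vertical below 0.15 rad or angle between forceps's own z axis and vertical above 2.99 rad) and horizontal distance between forceps and hopper above 0.06 m and height (world z) of tote below 0.006 m and angle between tote's own z axis and vertical below 0.08 rad); the robot touches nothing.
It fails at once if a finger touches a mould (contact force between the fingers and mould_0 above 0.3 N or contact force between the fingers and mould_1 above 0.3 N or contact force between the fingers and mould_2 above 0.3 N or contact force between the fingers and mould_3 above 0.3 N or contact force between the fingers and mould_4 above 0.3 N or contact force between the fingers and mould_5 above 0.3 N).
It fails at once if a bystander is shoved more than 25 mm or knocked over (distance of any of wash_bottle, reagent_amber, reagent_white, timer, petri_1, blade_dispenser from where it was at the start of the episode above 0.025 m or angle between any of wash_bottle, reagent_amber, reagent_white, timer, petri_1, blade_dispenser's own z axis and vertical above 0.3 rad).
It also fails if it takes over 72 s, if anything falls off the work surface, if the arm or the gripper's body presses on something with over 40 N, if the wrist force passes 120 N, or if a joint passes its speed limit or range.

### The arm

A 6-joint arm with a two-finger parallel gripper is mounted at the origin on a cart in front of the work surface, level with it; the furniture and walls round the work are solid. World frame = base frame: x ahead of the robot, y to its left, z up, the work surface at z = 0. Lengths are in m, angles in rad, forces in N, time in s.
With the tool pointing down it reaches from about 0.3 to 0.775 m from the base axis. Payload 14.6 kg.
Tool frame: the origin (TCP) lies between the finger pads; the fingertips stand 19 mm ahead of it and the grasp point (between the pads) is the TCP (ctrl.finger_overhang is the distance from the TCP to the fingertips, in m); z points along the fingers, y is the direction in which the jaws open and shut (so a half turn about z gives the same grasp; the last joint's range is limited). The gripper opens to 94 mm and grips with 3 to 60 N. Pads are 16 mm wide; open, the fingers measure 119 mm over their backs; the gripper's body (75 mm by 177 mm) begins 78 mm behind the grasp point.
Start: joints at [1.267, 0.3, 1.521, -0, 1.321, -0.067], TCP at [0.129, 0.535, 0.185] pointing down, gripper open.
Joint ranges: [-3.03, 3.03], [-0.79, 2.21], [0.23, 2.52], [-1.04, 4.18], [0, 3.07], [-2.55, 2.55]. Speed limits (rad/s): [2.22, 2.22, 2.57, 3.14, 3.14, 3.14].

### API

Orientations are given as [roll, pitch, yaw] about the fixed x, y, z axes, in that order (R = Rz(yaw) Ry(pitch) Rx(roll)).
In Python, from station import ctrl gives the robot as it stands.
- The arm moves only by the tool send_rows, never from a script. Its argument "series" is a list of rows, each a list of 7 numbers: the turn, a rotation vector about the tool's x, y, z in degrees, then the shift along the tool's x, y, z in m, then the gripper's target within -1 to 1 (fully open at 1, half-way at 0, shut at -1). A call has 1 to 8 rows; each row is the pose to reach, as a shift and turn from the pose commanded when the call began, along the tool's axes at that moment; what a row does not reach only later rows make up. A row lasts 1/10 s, in which the tool goes at most 50 mm and 8.59 degrees, less where a joint would pass 70% of its speed; a pose out of reach is approached as far as the arm can. A call with a gripper value outside its range is refused whole. The fingers move at their own pace and stop on an object; "force" is the grip in N (left out, the last holds). Time passes only in rows, so rows that repeat a pose let the fingers close. It gives the time, the measured TCP pose, the force and the opening at its end, in the units of the state.
- ctrl.get_obs(): the state, without advancing time (a new reading comes with each control period).
- ctrl.camera(name): name is "scene" or "top"; returns a dict with "pixels" (420x560x3 uint8, red, green, blue), "z_map" (420x560 float32, m along the optical axis (not along the pixel's ray), 0 where there is no reading), "fov_y" (degrees; the focal length in pixels is half the picture's height over the tangent of half this angle, whatever the lens; pixels are square), "cx", "cy" (the principal point, pixels), "R" (3x3) and "t" (3): a world point X has camera coordinates R X + t. Camera axes: x right, y down, z forward; pixel columns grow to the right and rows downward; lengths in m; the calibration is good to about 2 mm. A picture is of the moment at which its call begins.
- ctrl.hand_in(): hands the job in, once; it reports no verdict.
The state is a dict: "time_s": time; "qpos": joint angles; "joint_vel": joint speeds; "tau": joint torques, N m; "ee_pos": TCP position; "eef_rot": TCP orientation; "force": force on the tool from outside, world axes, zero at the start; "moment": the same for the moment, N m; "grip_width": finger opening in m.
Only numpy, scipy, OpenCV 4.12 (cv2) and the standard library are available. Lean on these libraries where they do the work, as an engineer would, in place of code of your own. Each camera call takes 0.05 s, during which the arm holds its last target.

## Working session

There is one attempt and no reset: what is moved stays moved. The work goes in short steps, Python scripts to look and compute and a tool call to move; the robot and the scene stay as the last step left them, time stands still between calls to the robot, and variables do not carry over. Pictures are saved under pics/ and viewed, and the job is handed in when it is done.

Besides the shell and the picture viewer there is one more tool, called after ">>>" by a JSON object that holds its "op" and its "data", one argument or row to a line. send_rows: Moves the arm, as the interface text tells. Its arguments: {"type":"object","properties":{"series":{"type":"array"},"force":{"type":"number"}},"required":["series"]}

```bash
mkdir -p pics; ls; python3 - <<'E'
from station import ctrl
import cv2,numpy as np
for n in("scene","top"):
    c=ctrl.camera(n); cv2.imwrite(f"pics/{n}0.png",c["pixels"][:,:,::-1]); np.savez(f"{n}0.npz",**c)
    print(n,c["fov_y"],c["cx"],c["cy"],c["R"],c["t"])
print(ctrl.get_obs())
E
```

```text
pics
scene 54.689827968864385 279.0913639458315 203.705024619643 [[-0.67526491 -0.73741475  0.01538791]
 [-0.37015612  0.32076623 -0.8718334 ]
 [ 0.63796688 -0.59441443 -0.48956076]] [0.61370147 0.17483587 0.8625951 ]
top 52.075217591493335 282.41552357823883 205.79438987175615 [[-0.0192418  -0.9997724  -0.0092147 ]
 [-0.98903344  0.02038333 -0.1462784 ]
 [ 0.14643293  0.00629899 -0.98920055]] [0.3751744  0.51420782 0.86410801]
{'time_s': 0.1, 'qpos': array([ 1.26739392e+00,  3.00401237e-01,  1.52151025e+00,  1.86251272e-05,
        1.32071164e+00, -6.66002564e-02]), 'joint_vel': array([ 1.81034776e-04, -1.36764844e-03,  4.28632084e-04, -1.36585813e-04,
       -2.49230287e-06, -1.03434682e-03]), 'tau': array([ 1.30506156e-03, -5.32640183e+01, -3.53291953e+01,  7.09858630e-02,
        2.34616647e-02, -6.17613114e-05]), 'ee_pos': array([0.12894868, 0.53440717, 0.18485463]), 'eef_rot': array([-3.14056566e+00, -8.65804689e-05,  2.90478584e+00]), 'force': array([-0.01818175, -0.8518816 , -0.19507842]), 'moment': array([-0.02734961,  0.00257505,  0.03720399]), 'grip_width': 0.0940807758377923}
```

View pics/scene0.png

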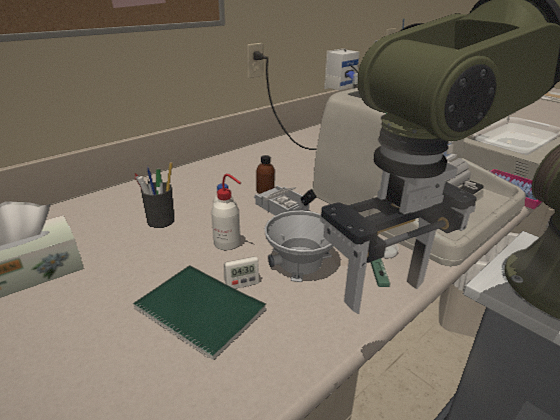

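View pics/top0.png

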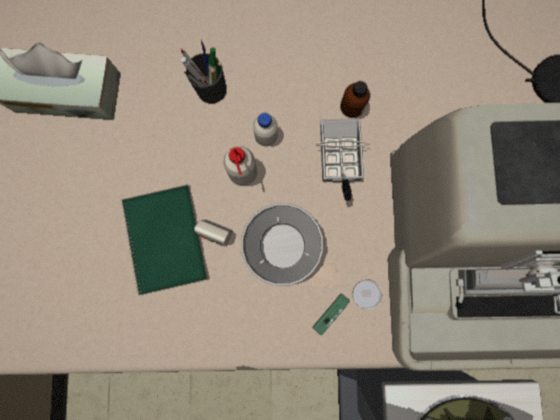

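```bash
cat > h.py <<'E'
import numpy as np,cv2
def f(c): return 210/np.tan(np.radians(float(c["fov_y"]))/2)
def ray(c,u,v,z):
    d=np.array([(u-c["cx"])/f(c),(v-c["cy"])/f(c),1.]); R=c["R"];o=-R.T@c["t"]; d=R.T@d
    return o+d*(z-o[2])/d[2]
def proj(c,X):
    p=c["R"]@np.array(X)+c["t"]; return p[:2]/p[2]*f(c)+np.array([c["cx"],c["cy"]])
def cloud(c):
    v,u=np.mgrid[0:420,0:560]; Z=c["z_map"]; P=np.stack([(u-c["cx"])/f(c)*Z,(v-c["cy"])/f(c)*Z,Z],-1)
    W=(P-c["t"])@c["R"]; W[Z==0]=np.nan; return W
E
python3 - <<'E'
from h import *
c=dict(np.load("top0.npz")); im=c["pixels"][:,:,::-1]
cr=im[80:220,280:420]; cv2.imwrite("pics/crop1.png",cv2.resize(cr,None,fx=4.2,fy=4.2,interpolation=cv2.INTER_CUBIC))
W=cloud(c)
# heights
for n,(u,v) in dict(bench=(200,330),hop=(283,245),amber=(358,95),bw=(265,122),wash=(238,158),timer=(213,232),petri=(367,293),blade=(331,314)).items(): print(n,W[v,u].round(3))
z=W[80:220,280:420,2]; cv2.imwrite("pics/z1.png",cv2.resize(np.clip(np.nan_to_num(z)*2200+20,0,255).astype(np.uint8),None,fx=4.2,fy=4.2,interpolation=cv2.INTER_NEAREST))
E
```

```text
bench [0.266 0.544 0.001]
hop [0.441 0.365 0.004]
amber [0.737 0.206 0.101]
bw [0.681 0.396 0.109]
wash [0.6   0.447 0.14 ]
timer [0.467 0.507 0.062]
petri [0.337 0.192 0.017]
blade [0.295 0.267 0.006]
```

View pics/crop1.png

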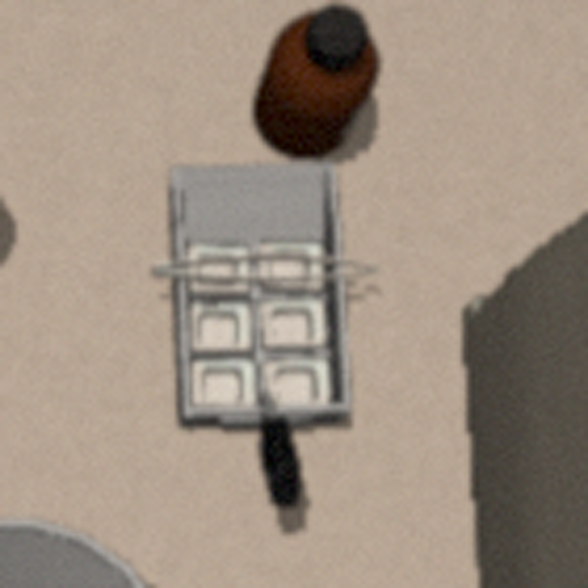

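View pics/z1.png

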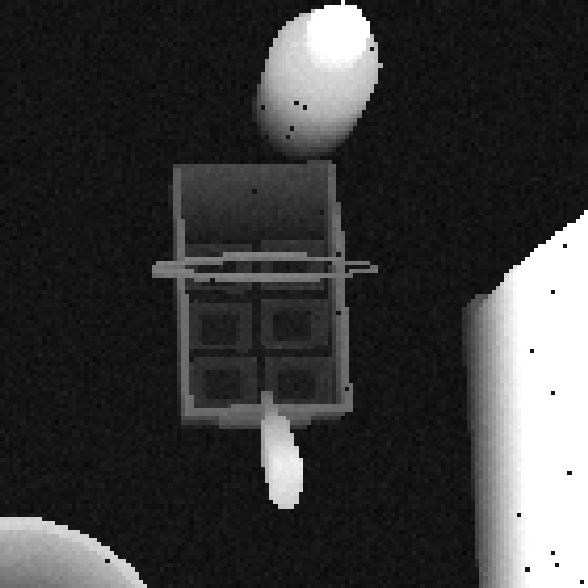

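```bash
python3 - <<'E'
from h import *
c=dict(np.load("top0.npz")); W=cloud(c)
def cp(x,y,z): # crop px
    return ray(c,280+(x+.5)/4.2-.5,80+(y+.5)/4.2-.5,z)
# back top corners (outer), front lip corners
bl=cp(181,412,.04);br=cp(351,409,.04);fl=cp(172,168,.022);fr=cp(333,165,.022)
print("corners",bl,br,fl,fr)
# wall fits using depth
x=W[...,0];y=W[...,1];z=W[...,2]
m=np.zeros(x.shape,bool); m[118:185,318:368]=1
w=m&(z>.033)&(z<.046)
P=W[w]; cv=W[w]
np.set_printoptions(precision=4,suppress=True)
d=(fl+fr)/2-(bl+br)/2; yaw=np.arctan2(d[1],d[0]);print("yaw",np.degrees(yaw))
mid=(bl+br)/2; u=np.array([np.cos(yaw),np.sin(yaw)]);n=np.array([-u[1],u[0]])
for it in range(3):
    L=(W[...,:2]-mid[:2])@n; A=(W[...,:2]-mid[:2])@u
    s1=w&(abs(L-.043)<.008)&(A>.01)&(A<.1); s2=w&(abs(L+.043)<.008)&(A>.01)&(A<.1)
    for s in(s1,s2):
        p=W[s][:,:2]; vx=cv2.fitLine(p.astype(np.float32),cv2.DIST_HUBER,0,.01,.01).ravel(); print(s.sum(),vx, np.degrees(np.arctan2(vx[1],vx[0])), ((vx[2:]-mid[:2])@n), W[s][:,2].mean())
    b=w&(abs(A)<.008)&(abs(L)<.04); p=W[b][:,:2];vx=cv2.fitLine(p.astype(np.float32),cv2.DIST_HUBER,0,.01,.01).ravel();print("back",b.sum(),vx,np.degrees(np.arctan2(vx[1],vx[0])),((p-mid[:2])@u).mean())
    break
g=np.zeros(x.shape,bool); g[170:202,336:356]=1; g&=(z>.055)
p=W[g];print("grip pts",p.min(0),p.max(0),p.mean(0))
print("profile grip"); 
for zz in np.arange(.055,.11,.006):
    q=W[g&(abs(z-zz)<.003)]; print(zz,len(q),q.mean(0) if len(q) else "")
fo=m&(z>.0455)&(np.mgrid[0:420,0:560][0]<150); p=W[fo];r=cv2.minAreaRect(p[:,:2].astype(np.float32)*1000);print("forceps",len(p),p.mean(0),r)
vx=cv2.fitLine(p[:,:2].astype(np.float32),cv2.DIST_HUBER,0,.01,.01).ravel();print(vx,np.degrees(np.arctan2(vx[1],vx[0])))
# hopper rim
im=z>.078; hm=np.zeros_like(im);hm[195:295,235:335]=1; q=W[im&hm&(z<.092)]
e=cv2.fitEllipse(cv2.convexHull(q[:,:2].astype(np.float32)));print("hopper",e,q[:,2].mean())
def blob(r0,r1,c0,c1,zmin):
    mm=np.zeros_like(im);mm[r0:r1,c0:c1]=1;mm&=z>zmin;q=W[mm];print(q.min(0),q.max(0))
blob(75,125,335,375,.02);blob(105,150,250,285,.02);blob(140,195,220,275,.02);blob(215,250,190,238,.02)
blob(270,315,350,385,.009);blob(290,340,305,352,.008)
print(W[110:360:25,395:425:8])
E
```

```text
corners [0.57991425 0.2782833  0.04      ] [0.57963953 0.1925747  0.04      ] [0.71467777 0.27706678 0.022     ] [0.71441316 0.19254637 0.022     ]
yaw -0.2646190766770334
83 [1.     0.0084 0.6437 0.2761] 0.47921512 0.04095642935795576 0.0405154863541027
99 [1.     0.0005 0.6241 0.1951] 0.026154546 -0.040149071728151846 0.04000585713659205
back 110 [0.0139 0.9999 0.5804 0.2453] 89.20459 0.0006930016083207691
grip pts [0.524 0.227 0.058] [0.5745 0.2415 0.101 ] [0.5459 0.2358 0.0845]
profile grip
0.055 0 
0.061 12 [0.5617 0.2399 0.0617]
0.067 9 [0.5685 0.2359 0.0657]
0.073 20 [0.5581 0.2367 0.0732]
0.07899999999999999 21 [0.5561 0.2367 0.079 ]
0.08499999999999999 33 [0.5349 0.2351 0.0859]
0.091 42 [0.5399 0.2352 0.0911]
0.09699999999999999 37 [0.5395 0.2349 0.0966]
0.10299999999999998 1 [0.5432 0.2329 0.101 ]
0.10899999999999999 0 
forceps 95 [0.6526 0.2463 0.0486] ((652.4013671875, 241.86630249023438), (13.718937873840332, 89.7767562866211), 0.1423325538635254)
[0.0086 1.     0.6516 0.2546] 89.509964
hopper ((0.4401133060455322, 0.36735618114471436), (0.16179803013801575, 0.1620261520
[... 765 characters left out ...]
.1187  0.1752]]

 [[ 0.5081  0.1288  0.0375]
  [ 0.4999  0.1284  0.0969]
  [ 0.4944  0.1243  0.1358]
  [ 0.4895  0.1204  0.1711]]

 [[ 0.4561  0.1303  0.0316]
  [ 0.4511  0.1305  0.0938]
  [ 0.4478  0.1271  0.1357]
  [ 0.4454  0.1212  0.1642]]

 [[ 0.4035  0.1425  0.0685]
  [ 0.4028  0.1342  0.0965]
  [ 0.402   0.1277  0.1276]
  [ 0.4013  0.1216  0.1559]]

 [[ 0.3543  0.1436  0.0613]
  [ 0.355   0.1343  0.0863]
  [ 0.3527  0.105   0.0376]
  [ 0.3528  0.092   0.0483]]

 [[ 0.305   0.1446  0.0542]
  [ 0.3071  0.1351  0.0787]
  [ 0.3022  0.1062  0.0306]
  [ 0.3023  0.0912  0.0347]]

 [[ 0.2548  0.1441  0.0404]
  [ 0.2588  0.1354  0.0688]
  [ 0.2529  0.1095  0.0312]
  [ 0.2525  0.0933  0.031 ]]]
```

```bash
cat >> h.py <<'E'
from scipy.spatial.transform import Rotation as Ro
def tgt(ctrl,pos,R):
    o=ctrl.get_obs(); R0=Ro.from_euler('xyz',o["eef_rot"]); 
    d=R0.inv().apply(np.array(pos)-o["ee_pos"]); rv=(R0.inv()*R).as_rotvec(degrees=True)
    print("t",round(o["time_s"],2),"pos",o["ee_pos"].round(4),"rpy",np.degrees(o["eef_rot"]).round(2),"q",o["qpos"].round(3),"w",round(o["grip_width"],4),"F",o["force"].round(1))
    print("ROW turn",rv.round(2),"shift",d.round(4))
def lean(yaw,a):
    """tool pointing: angle a deg from horizontal-forward downward, in vertical plane of azimuth yaw deg; jaws horizontal. a=90 is straight down (tool x = back)."""
    y,a=np.radians(yaw),np.radians(a); f=np.array([np.cos(y),np.sin(y),0]);z=np.cos(a)*f-np.array([0,0,np.sin(a)])
    Y=np.array([-np.sin(y),np.cos(y),0]); X=np.cross(Y,z); return Ro.from_matrix(np.stack([X,Y,z],1))
E
python3 - <<'E'
from station import ctrl
from h import *
print([a for a in dir(ctrl) if a[0]!='_'], ctrl.finger_overhang)
tgt(ctrl,[.6525,.2355,.2],Ro.from_euler('xyz',[180,0,90],degrees=True))
print(lean(0,90).as_euler('xyz',degrees=True))
E
```

```text
['MotionError', 'camera', 'finger_overhang', 'get_obs', 'hand_in'] 0.019
t 0.1 pos [0.1289 0.5344 0.1849] rpy [-179.94   -0.    166.43] q [ 1.267  0.3    1.522  0.     1.321 -0.067] w 0.0941 F [-0.  -0.9 -0.2]
ROW turn [-5.000e-02  4.000e-02  7.643e+01] shift [-0.5791 -0.1678 -0.015 ]
[180.   0. 180.]
```

>>> {"op": "send_rows", "data": {
  "series": [
    [0,0,0,0,0,-0.035,-0.15],
    [0,0,76.4,-0.579,-0.168,-0.035,-0.15],
    [0,0,76.4,-0.579,-0.168,-0.035,-0.15],
    [0,0,76.4,-0.579,-0.168,-0.035,-0.15],
    [0,0,76.4,-0.579,-0.168,-0.035,-0.15],
    [0,0,76.4,-0.579,-0.168,-0.035,-0.15],
    [0,0,76.4,-0.579,-0.168,-0.035,-0.15],
    [0,0,76.4,-0.579,-0.168,-0.035,-0.15]
  ],
  "force": 15
}}

```text
time_s: 0.9
ee_pos: [0.4344, 0.3595, 0.2202]
eef_rot: [-3.141, 0.0, 1.849]
force: [0.2, -0.2, -0.6]
grip_width: 0.0403
```

```bash
python3 - <<'E'
from station import ctrl
from h import *
tgt(ctrl,[.6525,.2355,.15],Ro.from_euler('xyz',[180,0,90],degrees=True))
E
```

```text
t 0.9 pos [0.4344 0.3595 0.2202] rpy [-179.98    0.    105.92] q [0.626 0.307 1.43  0.    1.404 0.349] w 0.0403 F [ 0.2 -0.2 -0.6]
ROW turn [-2.000e-02  1.000e-02  1.592e+01] shift [-0.1791  0.1758  0.0701]
```

>>> {"op": "send_rows", "data": {
  "series": [
    [0,0,15.9,-0.179,0.176,0.02,-0.3],
    [0,0,15.9,-0.179,0.176,0.02,-0.3],
    [0,0,15.9,-0.179,0.176,0.02,-0.3],
    [0,0,15.9,-0.179,0.176,0.02,-0.3],
    [0,0,15.9,-0.179,0.176,0.02,-0.3],
    [0,0,15.9,-0.179,0.176,0.02,-0.3],
    [0,0,15.9,-0.179,0.176,0.02,-0.3],
    [0,0,15.9,-0.179,0.176,0.02,-0.3]
  ]
}}

```text
time_s: 1.7
ee_pos: [0.6513, 0.2392, 0.2005]
eef_rot: [-3.141, -0.0, 1.578]
force: [-0.2, -0.1, 0.1]
grip_width: 0.033
```

```bash
python3 - <<'E'
from station import ctrl
from h import *
tgt(ctrl,[.6525,.2355,.0615],Ro.from_euler('xyz',[180,0,90],degrees=True))
c=ctrl.camera("scene"); cv2.imwrite("pics/s1.png",c["pixels"][:,:,::-1])
E
```

```text
t 1.7 pos [0.6513 0.2392 0.2005] rpy [-1.7999e+02 -1.0000e-02  9.0420e+01] q [0.299 0.629 1.014 0.    1.499 0.292] w 0.033 F [-0.2 -0.1  0.1]
ROW turn [-0.01 -0.01  0.42] shift [-0.0038  0.0012  0.139 ]
```

View pics/s1.png

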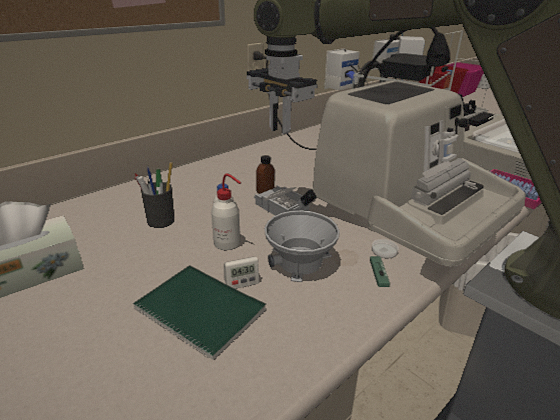

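>>> {"op": "send_rows", "data": {
  "series": [
    [0,0,0.4,-0.0038,0.0012,0.03,-0.3],
    [0,0,0.4,-0.0038,0.0012,0.06,-0.3],
    [0,0,0.4,-0.0038,0.0012,0.09,-0.3],
    [0,0,0.4,-0.0038,0.0012,0.11,-0.3],
    [0,0,0.4,-0.0038,0.0012,0.11,-0.3],
    [0,0,0.4,-0.0038,0.0012,0.11,-0.3]
  ]
}}

```text
time_s: 2.35
ee_pos: [0.6531, 0.2355, 0.0919]
eef_rot: [3.14, -0.0, 1.571]
force: [0.6, 0.3, 1.1]
grip_width: 0.0332
```

```bash
python3 - <<'E'
from station import ctrl
from h import *
tgt(ctrl,[.6525,.2355,.0615],Ro.from_euler('xyz',[180,0,90],degrees=True))
for n in ("scene","top"):
    c=ctrl.camera(n); cv2.imwrite(f"pics/{n}2.png",c["pixels"][:,:,::-1]); np.savez(n+"2.npz",**c)
E
```

```text
t 2.35 pos [0.6531 0.2355 0.0919] rpy [ 1.7993e+02 -3.0000e-02  9.0030e+01] q [0.293 0.702 1.148 0.    1.291 0.293] w 0.0332 F [0.6 0.3 1.1]
ROW turn [ 0.07 -0.03  0.03] shift [-0.0001 -0.0006  0.0304]
```

View pics/scene2.png

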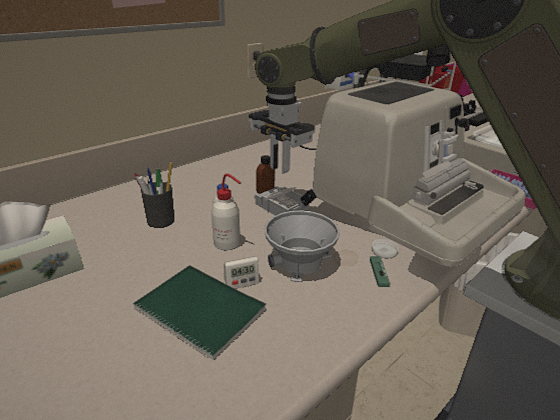

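View pics/top2.png

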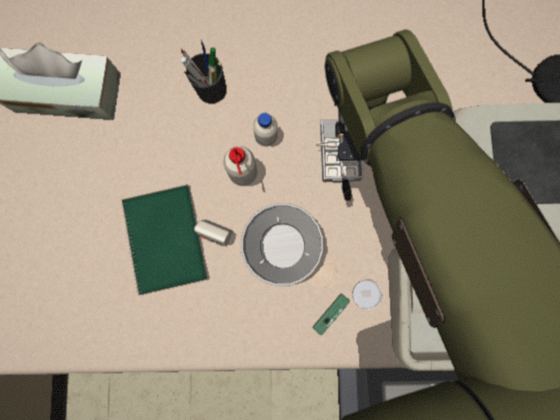

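>>> {"op": "send_rows", "data": {
  "series": [
    [0,0,0,0,-0.0005,0.015,-0.3],
    [0,0,0,0,-0.0005,0.03,-0.3],
    [0,0,0,0,-0.0005,0.0305,-0.3],
    [0,0,0,0,-0.0005,0.0305,-1],
    [0,0,0,0,-0.0005,0.0305,-1],
    [0,0,0,0,-0.0005,0.0305,-1],
    [0,0,0,0,-0.0005,0.0305,-1]
  ],
  "force": 15
}}

```text
time_s: 3.15
ee_pos: [0.6529, 0.2347, 0.0603]
eef_rot: [3.141, -0.0, 1.57]
force: [0.5, 0.0, 0.6]
grip_width: 0.0045
```

```bash
python3 - <<'E'
from station import ctrl
from h import *
tgt(ctrl,[.6525,.2355,.0615],Ro.from_euler('xyz',[180,0,90],degrees=True))
E
```

```text
t 3.15 pos [0.6529 0.2347 0.0603] rpy [ 1.7997e+02 -1.0000e-02  8.9970e+01] q [ 0.292  0.732  1.174 -0.     1.235  0.293] w 0.0045 F [0.5 0.  0.6]
ROW turn [ 0.03 -0.01 -0.03] shift [ 0.0008 -0.0004 -0.0012]
```

>>> {"op": "send_rows", "data": {
  "series": [
    [0,0,0,0,0,0,-1],
    [0,0,0,0,0,0,-1]
  ]
}}

```text
time_s: 3.35
ee_pos: [0.6528, 0.2347, 0.06]
eef_rot: [3.141, -0.0, 1.57]
force: [-0.1, 0.7, 0.1]
grip_width: 0.0002
```

```bash
python3 - <<'E'
from station import ctrl
from h import *
tgt(ctrl,[.6525,.2355,.0615],Ro.from_euler('xyz',[180,0,90],degrees=True))
for n in ("scene","top"):
    c=ctrl.camera(n); np.savez(n+"3.npz",**c); im=c["pixels"][:,:,::-1]
    cr=im[110:250,200:360] if n=="scene" else im[80:220,280:420]
    cv2.imwrite(f"pics/{n}3.png",cv2.resize(cr,None,fx=4,fy=4,interpolation=cv2.INTER_CUBIC))
E
```

```text
t 3.35 pos [0.6528 0.2347 0.06  ] rpy [179.99  -0.    89.97] q [ 0.292  0.732  1.174 -0.     1.235  0.293] w 0.0002 F [-0.1  0.7  0.1]
ROW turn [ 0.01 -0.   -0.03] shift [ 0.0008 -0.0003 -0.0015]
```

View pics/scene3.png

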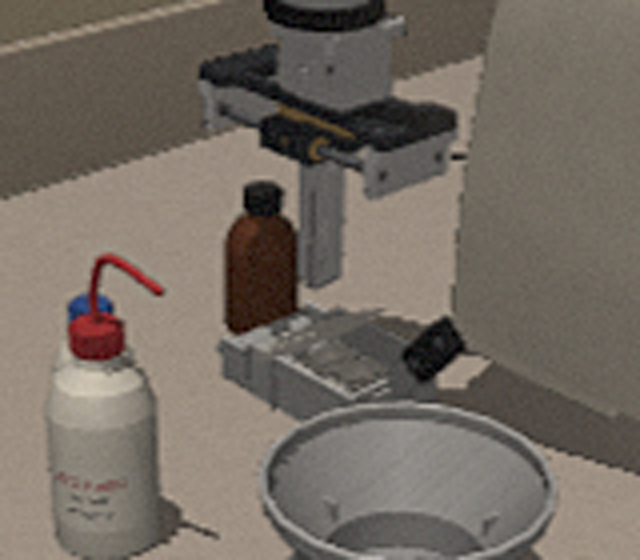

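View pics/top3.png

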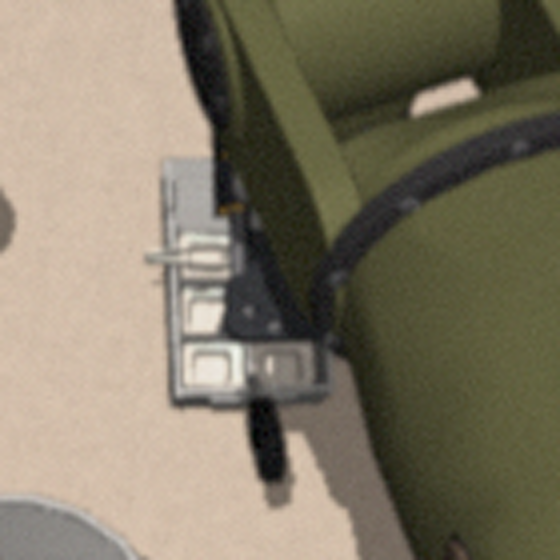

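```bash
python3 - <<'E'
from h import *
c=dict(np.load("scene3.npz")); W=cloud(c); t=dict(np.load("top3.npz"))
for p in [(.6528,.2347,.041),(.6528,.2347,.06),(.6525,.2355,.05),(.638,.2785,.04),(.58,.2785,.04),(.7167,.2775,.022)]: print(p,proj(c,p),proj(t,p))
c0=dict(np.load("scene0.npz"));
# finger tip region
for v in range(160,190,2): print(v,[tuple((W[v,u]*1000).astype(int)) if W[v,u,0]==W[v,u,0] else None for u in (276,279,282,284)])
m=cloud(t); 
s=m[130:150,316:335]; k=(s[...,2]>.044)&(s[...,1]>.27);print(s[k].round(4)[:30])
E
```

```text
(0.6528, 0.2347, 0.041) [279.25394751 193.81535028] [341.98816312 143.86026389]
(0.6528, 0.2347, 0.06) [279.36225438 187.673321  ] [343.14625717 141.24478004]
(0.6525, 0.2355, 0.05) [279.16400336 191.04506345] [342.15896204 142.77968248]
(0.638, 0.2785, 0.04) [270.90141282 201.13493172] [321.71791599 151.12634135]
(0.58, 0.2785, 0.04) [285.79557156 209.36717785] [322.6106916  177.67679065]
(0.7167, 0.2775, 0.022) [252.62900532 196.38524279] [320.34561479 118.7443053 ]
160 [(np.int64(659), np.int64(242), np.int64(141)), (np.int64(646), np.int64(243), np.int64(146)), (np.int64(639), np.int64(239), np.int64(147)), (np.int64(639), np.int64(232), np.int64(145))]
162 [(np.int64(659), np.int64(242), np.int64(135)), (np.int64(647), np.int64(242), np.int64(140)), (np.int64(640), np.int64(238), np.int64(141)), (np.int64(639), np.int64(232), np.int64(139))]
164 [None, (np.int64(646), np.int64(243), np.int64(134)), (np.int64(638), np.int64(239), np.int64(136)), (np.int64(638), np.int64(233), np.int64(134))]
166 [(np.int64(658), np.int64(242), np.int64(125)), (np.int64(645), np.int64(244), np.int
[... 2169 characters left out ...]
61]
 [0.6306 0.2702 0.1857]
 [0.6579 0.2736 0.0478]
 [0.6576 0.2716 0.0487]
 [0.6557 0.2887 0.0488]
 [0.6558 0.2865 0.0483]
 [0.6561 0.2843 0.0473]
 [0.656  0.2822 0.0475]
 [0.6556 0.2802 0.0487]
 [0.6556 0.278  0.0484]
 [0.656  0.2757 0.0469]
 [0.6559 0.2736 0.0471]
 [0.6556 0.2716 0.0482]
 [0.6545 0.2906 0.0459]
 [0.655  0.2883 0.044 ]
 [0.6549 0.2841 0.0441]
 [0.651  0.291  0.0502]
 [0.6509 0.2889 0.0505]
 [0.6511 0.2867 0.0496]
 [0.651  0.2846 0.0495]
 [0.6507 0.2826 0.0504]
 [0.6513 0.2803 0.0483]
 [0.6511 0.2782 0.0489]
 [0.6511 0.2761 0.0488]
 [0.6504 0.2742 0.051 ]
 [0.6508 0.2719 0.0494]
 [0.6505 0.2864 0.0442]
 [0.6503 0.2778 0.0442]
 [0.65   0.2758 0.0449]
 [0.6488 0.274  0.049 ]]
```

```bash
python3 - <<'E'
from h import *
from station import ctrl
for n,tz in (("scene0",.185),("scene2",.0919),("scene3",.060)):
    c=dict(np.load(n+".npz")); W=cloud(c)
    xy=(.129,.5344) if n=="scene0" else (.653,.235)
    m=(np.hypot(W[...,0]-xy[0],W[...,1]-xy[1])<.075)&(W[...,2]>.055)&(W[...,2]<.30)
    z=W[m][:,2]; print(n,tz,np.sort(z)[:8].round(3),[ (round(float(a),3),int(((z>a)&(z<a+.01)).sum())) for a in np.arange(.05,.3,.01)])
print(ctrl.get_obs())
E
```

```text
scene0 0.185 [0.205 0.205 0.206 0.206 0.206 0.206 0.206 0.206] [(0.05, 0), (0.06, 0), (0.07, 0), (0.08, 0), (0.09, 0), (0.1, 0), (0.11, 0), (0.12, 0), (0.13, 0), (0.14, 0), (0.15, 0), (0.16, 0), (0.17, 0), (0.18, 0), (0.19, 0), (0.2, 45), (0.21, 169), (0.22, 208), (0.23, 225), (0.24, 221), (0.25, 236), (0.26, 228), (0.27, 253), (0.28, 92), (0.29, 61)]
scene2 0.0919 [0.058 0.058 0.059 0.063 0.064 0.066 0.068 0.069] [(0.05, 3), (0.06, 5), (0.07, 1), (0.08, 0), (0.09, 0), (0.1, 0), (0.11, 24), (0.12, 51), (0.13, 50), (0.14, 56), (0.15, 60), (0.16, 57), (0.17, 57), (0.18, 59), (0.19, 52), (0.2, 35), (0.21, 58), (0.22, 197), (0.23, 133), (0.24, 119), (0.25, 273), (0.26, 115), (0.27, 118), (0.28, 86), (0.29, 159)]
scene3 0.06 [0.057 0.059 0.063 0.063 0.065 0.065 0.066 0.069] [(0.05, 2), (0.06, 7), (0.07, 3), (0.08, 18), (0.09, 36), (0.1, 38), (0.11, 36), (0.12, 38), (0.13, 39), (0.14, 42), (0.15, 41), (0.16, 40), (0.17, 13), (0.18, 94), (0.19, 169), (0.2, 103), (0.21, 146), (0.22, 253), (0.23, 113), (0.24, 111), (0.25, 79), (0.26, 157), (0.27, 156), (0.28, 101), (0.29, 105)]
{'time_s': 3.45, 'qpos': array([2.92353340e-01, 7.32298922e-01, 1.17417407e+00, 9.03006114e-06,
       1.23508889e+00, 2.92819076e-01]), 'joint_vel': array([ 3.52495625e-04,  1.38259561e-03, -3.53048644e-04,  1.06166312e-03,
       -2.48626699e-05,  1.45460420e-03]), 'tau': array([-3.58644218e-03, -7.46042204e+01, -3.41370571e+01,  7.15621887e-02,
       -5.34608349e-03,  2.09867238e-06]), 'ee_pos': array([0.65273182, 0.234682  , 0.0598894 ]), 'eef_rot': array([ 3.14156565e+00, -1.70451966e-05,  1.57032762e+00]), 'force': array([0.2178859 , 0.7606272 , 0.36742235]), 'moment': array([-0.05557678,  0.10699822, -0.06571169]), 'grip_width': 2.143934692689785e-05}
```

>>> {"op": "send_rows", "data": {
  "series": [
    [0,0,0,0,0,0,-0.3],
    [0,0,0,0,0,0,-0.3],
    [0,0,0,0,0,0,-0.3],
    [0,0,0,0,0,0.01,-0.3],
    [0,0,0,0,0,0.02,-0.3],
    [0,0,0,0,0,0.025,-0.3],
    [0,0,0,0,0,0.025,-0.3]
  ]
}}

```text
time_s: 4.15
ee_pos: [0.6521, 0.2345, 0.0333]
eef_rot: [-3.14, 0.001, 1.57]
force: [0.3, 0.4, -0.0]
grip_width: 0.0325
```

```bash
python3 - <<'E'
from station import ctrl
from h import *
tgt(ctrl,[.6525,.2355,.0215],Ro.from_euler('xyz',[180,0,90],degrees=True))
for n in ("scene",):
    c=ctrl.camera(n); np.savez(n+"4.npz",**c); im=c["pixels"][:,:,::-1]
    cr=im[140:220,240:340]
    cv2.imwrite(f"pics/{n}4.png",cv2.resize(cr,None,fx=7,fy=7,interpolation=cv2.INTER_CUBIC))
W=cloud(c)
m=(np.hypot(W[...,0]-.653,W[...,1]-.235)<.04)&(W[...,2]>.04)&(W[...,2]<.13)
z=W[m][:,2];print([ (round(float(a),3),int(((z>a)&(z<a+.004)).sum())) for a in np.arange(.04,.1,.004)])
E
```

```text
t 4.15 pos [0.6521 0.2345 0.0333] rpy [-1.7988e+02  4.0000e-02  8.9970e+01] q [ 0.292  0.761  1.191 -0.     1.192  0.293] w 0.0325 F [ 0.3  0.4 -0. ]
ROW turn [-0.12  0.04 -0.03] shift [0.001  0.0004 0.0118]
[(0.04, 27), (0.044, 34), (0.048, 27), (0.052, 7), (0.056, 10), (0.06, 16), (0.064, 20), (0.068, 21), (0.072, 24), (0.076, 20), (0.08, 22), (0.084, 22), (0.088, 16), (0.092, 22), (0.096, 19)]
```

View pics/scene4.png

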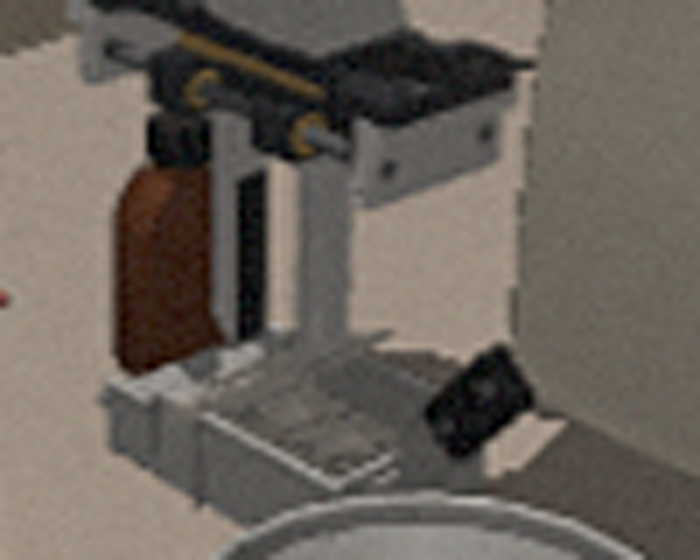

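>>> {"op": "send_rows", "data": {
  "series": [
    [0,0,0,0,0,0.006,-0.3],
    [0,0,0,0.001,0,0.012,-0.3],
    [0,0,0,0.001,0,0.012,-0.3],
    [0,0,0,0.001,0,0.012,-1],
    [0,0,0,0.001,0,0.012,-1],
    [0,0,0,0.001,0,0.012,-1],
    [0,0,0,0.001,0,0.012,-1],
    [0,0,0,0.001,0,0.012,-1]
  ]
}}

```text
time_s: 5.0
ee_pos: [0.6529, 0.2357, 0.0231]
eef_rot: [3.141, -0.0, 1.57]
force: [-0.2, -0.4, 1.7]
grip_width: 0.0133
```

```bash
python3 - <<'E'
from station import ctrl
from h import *
tgt(ctrl,[.6525,.2355,.0215],Ro.from_euler('xyz',[180,0,90],degrees=True))
for n in ("scene",):
    c=ctrl.camera(n); np.savez(n+"5.npz",**c); im=c["pixels"][:,:,::-1]
    cr=im[140:220,240:340]
    cv2.imwrite(f"pics/{n}5.png",cv2.resize(cr,None,fx=7,fy=7,interpolation=cv2.INTER_CUBIC))
E
```

```text
t 5.0 pos [0.6529 0.2357 0.0231] rpy [ 1.7998e+02 -1.0000e-02  8.9970e+01] q [0.294 0.773 1.195 0.    1.173 0.294] w 0.0133 F [-0.2 -0.4  1.7]
ROW turn [ 0.02 -0.01 -0.03] shift [-0.0002 -0.0004  0.0016]
```

View pics/scene5.png

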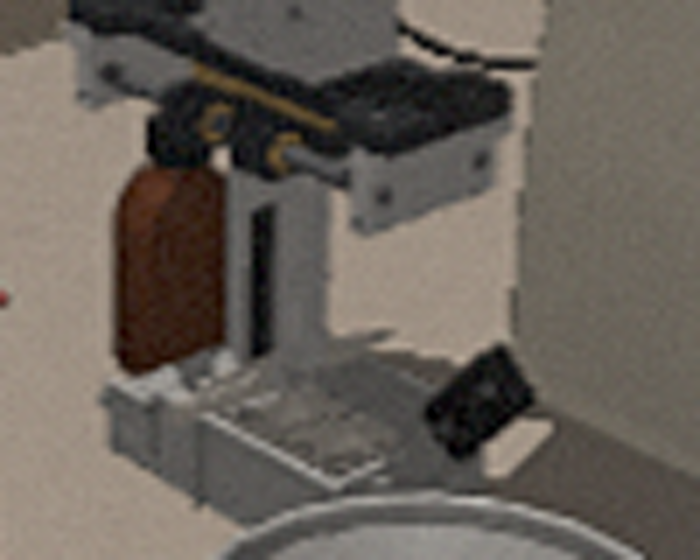

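>>> {"op": "send_rows", "data": {
  "series": [
    [0,0,0,0,0,-0.02,-1],
    [0,0,0,0,0,-0.05,-1],
    [0,0,0,0,0,-0.09,-1],
    [0,0,0,0,0,-0.13,-1],
    [0,0,0,0,0,-0.15,-1],
    [0,0,0,0,0,-0.15,-1]
  ]
}}

```text
time_s: 5.65
ee_pos: [0.6538, 0.236, 0.1765]
eef_rot: [3.136, -0.002, 1.57]
force: [-0.5, -0.0, -1.1]
grip_width: 0.0133
```

```bash
python3 - <<'E'
from station import ctrl
from h import *
tgt(ctrl,[.27,.43,.17],Ro.from_euler('xyz',[180,0,90],degrees=True))
for n in ("scene","top"):
    c=ctrl.camera(n); np.savez(n+"6.npz",**c); im=c["pixels"][:,:,::-1]
    cv2.imwrite(f"pics/{n}6.png",im)
E
```

```text
t 5.65 pos [0.6538 0.236  0.1765] rpy [ 1.7969e+02 -9.0000e-02  8.9970e+01] q [0.294 0.639 1.052 0.    1.445 0.294] w 0.0133 F [-0.5 -0.  -1.1]
ROW turn [ 0.31 -0.09 -0.03] shift [ 0.1938 -0.3839  0.0048]
```

View pics/scene6.png

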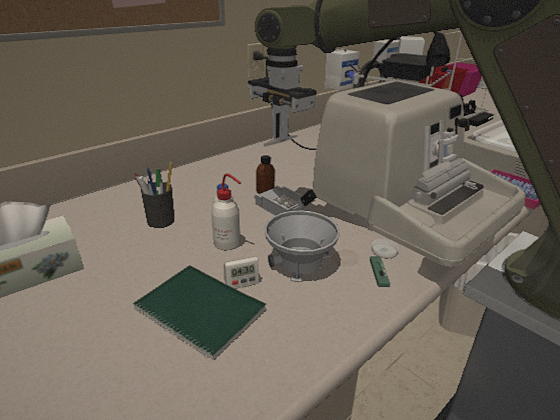

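>>> {"op": "send_rows", "data": {
  "series": [
    [0,0,0,0.193,-0.384,0,-1],
    [0,0,0,0.193,-0.384,0,-1],
    [0,0,0,0.193,-0.384,0,-1],
    [0,0,0,0.193,-0.384,0,-1],
    [0,0,0,0.193,-0.384,0,-1],
    [0,0,0,0.193,-0.384,0,-1],
    [0,0,0,0.193,-0.384,0,-1],
    [0,0,0,0.193,-0.384,0,-1]
  ]
}}

```text
time_s: 6.55
ee_pos: [0.2931, 0.4154, 0.1712]
eef_rot: [-3.14, 0.002, 1.57]
force: [0.8, 1.8, -0.2]
grip_width: 0.0131
```

>>> {"op": "send_rows", "data": {
  "series": [
    [0,0,0,0,0,0,-1],
    [0,0,0,0,0,0,-1]
  ]
}}

```text
time_s: 6.75
ee_pos: [0.2945, 0.4154, 0.1716]
eef_rot: [-3.14, 0.002, 1.572]
force: [0.4, -0.5, -0.5]
grip_width: 0.0133
```

```bash
python3 - <<'E'
from station import ctrl
from h import *
tgt(ctrl,[.27,.43,.03],Ro.from_euler('xyz',[180,0,90],degrees=True))
for n in ("scene","top"):
    c=ctrl.camera(n); np.savez(n+"7.npz",**c); im=c["pixels"][:,:,::-1]
    cv2.imwrite(f"pics/{n}7.png",im)
E
```

```text
t 6.75 pos [0.2945 0.4154 0.1716] rpy [-1.7993e+02  9.0000e-02  9.0090e+01] q [ 0.882  0.222  1.651 -0.     1.27   0.881] w 0.0133 F [ 0.4 -0.5 -0.5]
ROW turn [-0.07  0.09  0.09] shift [ 0.0149 -0.0243  0.1416]
```

View pics/scene7.png

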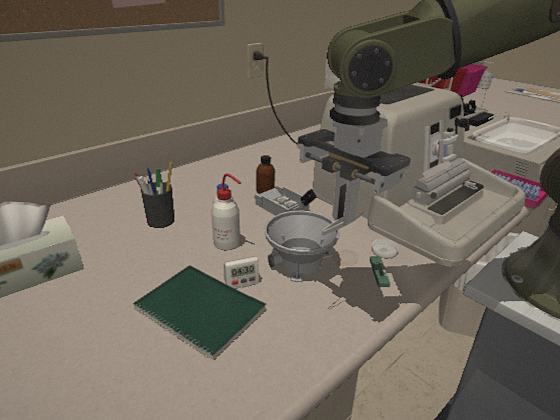

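View pics/top7.png

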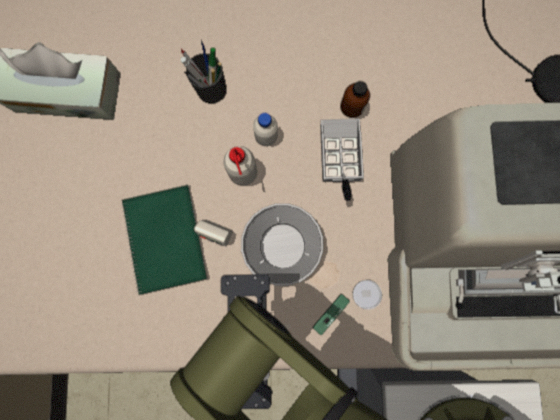

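>>> {"op": "send_rows", "data": {
  "series": [
    [0,0,0,0.015,-0.024,0.02,-1],
    [0,0,0,0.015,-0.024,0.06,-1],
    [0,0,0,0.015,-0.024,0.1,-1],
    [0,0,0,0.015,-0.024,0.14,-1],
    [0,0,0,0.015,-0.024,0.16,-1],
    [0,0,0,0.015,-0.024,0.165,-1],
    [0,0,0,0.015,-0.024,0.165,-1]
  ]
}}

```text
time_s: 7.55
ee_pos: [0.2722, 0.4299, 0.0075]
eef_rot: [-3.141, 0.001, 1.569]
force: [-0.4, 0.2, 0.1]
grip_width: 0.0132
```

```bash
python3 - <<'E'
from station import ctrl
from h import *
tgt(ctrl,[.27,.43,-.016],Ro.from_euler('xyz',[180,0,90],degrees=True))
for n in ("scene",):
    c=ctrl.camera(n); np.savez(n+"8.npz",**c); im=c["pixels"][:,:,::-1]
    cv2.imwrite(f"pics/{n}8.png",cv2.resize(im[180:340,240:440],None,fx=4,fy=3.7))
E
```

```text
t 7.55 pos [0.2722 0.4299 0.0075] rpy [-1.7996e+02  5.0000e-02  8.9890e+01] q [ 0.934  0.438  1.794 -0.     0.91   0.936] w 0.0132 F [-0.4  0.2  0.1]
ROW turn [-0.04  0.05 -0.11] shift [ 0.0001 -0.0021  0.0235]
```

View pics/scene8.png

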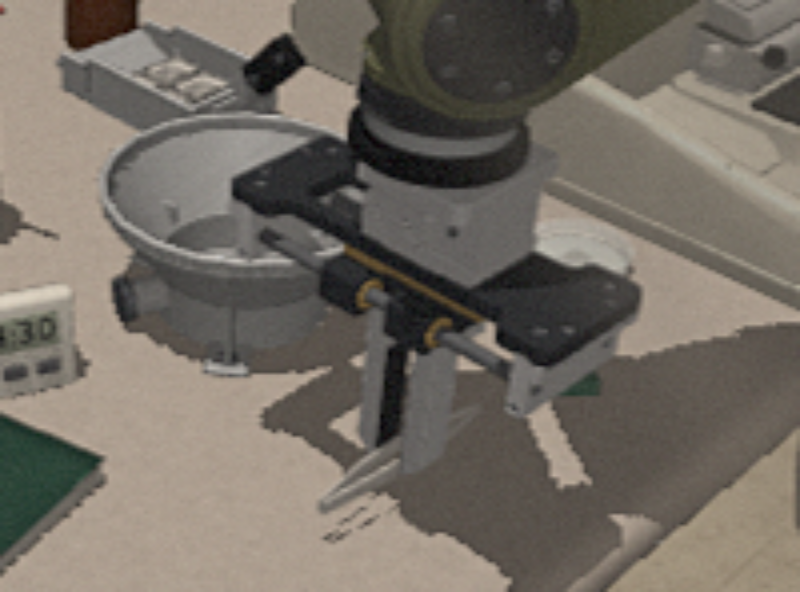

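>>> {"op": "send_rows", "data": {
  "series": [
    [0,0,0,0,-0.002,0.01,-1],
    [0,0,0,0,-0.002,0.018,-1],
    [0,0,0,0,-0.002,0.02,-1],
    [0,0,0,0,-0.002,0.022,-1],
    [0,0,0,0,-0.002,0.022,-1]
  ]
}}

```text
time_s: 8.1
ee_pos: [0.2694, 0.4305, -0.0142]
eef_rot: [-3.142, 0.0, 1.57]
force: [-0.7, -0.5, -0.3]
grip_width: 0.0134
```

```bash
python3 - <<'E'
from station import ctrl
from h import *
tgt(ctrl,[.27,.43,-.016],Ro.from_euler('xyz',[180,0,90],degrees=True))
for n in ("scene",):
    c=ctrl.camera(n); np.savez(n+"9.npz",**c); im=c["pixels"][:,:,::-1]
    cv2.imwrite(f"pics/{n}9.png",cv2.resize(im[240:340,300:420],None,fx=6,fy=6,interpolation=cv2.INTER_CUBIC))
E
```

```text
t 8.1 pos [ 0.2694  0.4305 -0.0142] rpy [-180.      0.     89.98] q [0.939 0.473 1.806 0.    0.862 0.94 ] w 0.0134 F [-0.7 -0.5 -0.3]
ROW turn [-0.    0.   -0.02] shift [-0.0005  0.0006  0.0018]
```

View pics/scene9.png

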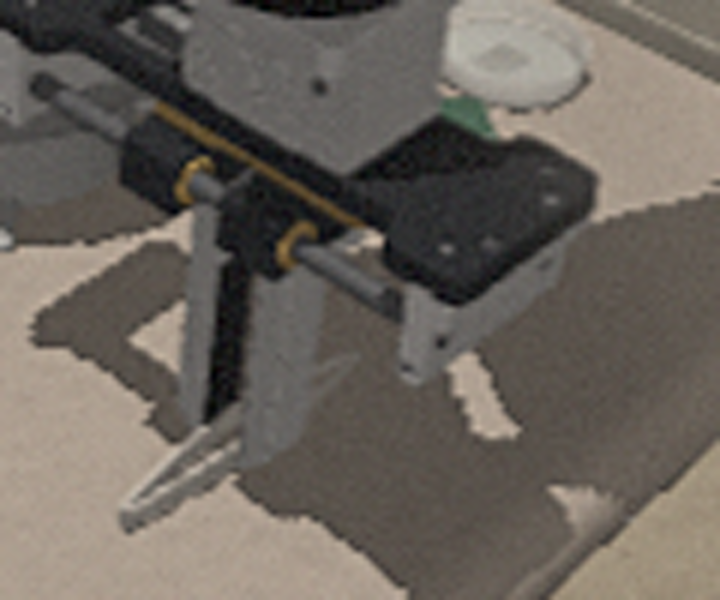

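Near the worktop; creep 3 mm and release.

>>> {"op": "send_rows", "data": {
  "series": [
    [0,0,0,0,0,0.0015,-1],
    [0,0,0,0,0,0.0025,-1],
    [0,0,0,0,0,0.0025,-1]
  ]
}}

```text
time_s: 8.45
ee_pos: [0.2694, 0.4305, -0.0167]
eef_rot: [-3.142, 0.0, 1.57]
force: [-0.1, 0.4, -0.2]
grip_width: 0.0131
```

>>> {"op": "send_rows", "data": {
  "series": [
    [0,0,0,0,0,0,-0.5],
    [0,0,0,0,0,0,-0.3],
    [0,0,0,0,0,0,-0.3],
    [0,0,0,0,0,-0.005,-0.3],
    [0,0,0,0,0,-0.03,-0.3],
    [0,0,0,0,0,-0.07,-0.3],
    [0,0,0,0,0,-0.12,-0.3],
    [0,0,0,0,0,-0.15,-0.3]
  ]
}}

```text
time_s: 9.25
ee_pos: [0.2698, 0.4311, 0.1373]
eef_rot: [3.139, -0.003, 1.57]
force: [0.5, -1.1, 0.2]
grip_width: 0.0327
```

```bash
python3 - <<'E'
from station import ctrl
from h import *
tgt(ctrl,[.27,.43,-.016],Ro.from_euler('xyz',[180,0,90],degrees=True))
for n in ("scene",):
    c=ctrl.camera(n); np.savez(n+"10.npz",**c); im=c["pixels"][:,:,::-1]
    cv2.imwrite(f"pics/{n}10.png",cv2.resize(im[180:340,240:440],None,fx=4,fy=3.7))
W=cloud(c); m=(abs(W[...,0]-.27)<.03)&(abs(W[...,1]-.43)<.07)&(W[...,2]>.005)&(W[...,2]<.02); print(m.sum(),W[m].mean(0),W[m].max(0),W[m].min(0))
E
```

```text
t 9.25 pos [0.2698 0.4311 0.1373] rpy [ 1.7988e+02 -1.7000e-01  8.9970e+01] q [0.939 0.252 1.699 0.    1.187 0.94 ] w 0.0327 F [ 0.5 -1.1  0.2]
ROW turn [ 0.12 -0.17 -0.03] shift [-0.0015 -0.0002  0.1533]
163 [0.26857738 0.43918751 0.00776777] [0.27652374 0.4840869  0.01176962] [0.26150415 0.3769879  0.00505107]
```

View pics/scene10.png

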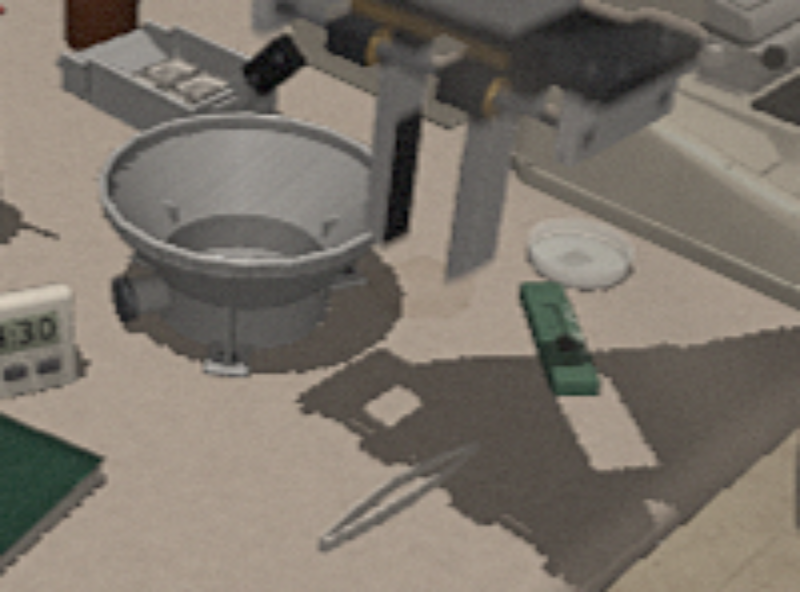

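```bash
cat > kin.py <<'E'
import numpy as np
from scipy.optimize import least_squares
D=np.array([
[1.26739,.3004,1.52151,1.32071,.12895,.53441,.18485],
[.626,.307,1.43,1.404,.4344,.3595,.2202],
[.299,.629,1.014,1.499,.6513,.2392,.2005],
[.293,.702,1.148,1.291,.6531,.2355,.0919],
[.292,.732,1.174,1.235,.6528,.2347,.06],
[.294,.773,1.195,1.173,.6529,.2357,.0231],
[.294,.639,1.052,1.445,.6538,.236,.1765],
[.882,.222,1.651,1.27,.2945,.4154,.1716],
[.934,.438,1.794,.91,.2722,.4299,.0075],
[.939,.473,1.806,.862,.2694,.4305,-.0142],
[.939,.252,1.699,1.187,.2698,.4311,.1373]])
def fk(p,q1,q2,q3,q5):
    a0,L1,L2,e,h,d=p; s=q2+q3; t=s+q5
    r=a0+L1*np.sin(q2)+L2*np.sin(s)+e*np.cos(s); z=h+L1*np.cos(q2)+L2*np.cos(s)-e*np.sin(s)
    return r,z,t
def res(p):
    r,z,t=fk(p,*D[:,:4].T)
    return np.r_[r-np.hypot(D[:,4],D[:,5]),z-D[:,6]]*1000
s=least_squares(res,[.0,.4,.4,0,.1,0]); 
print(s.x.round(4),abs(s.fun).max(), (np.arctan2(D[:,5],D[:,4])-D[:,0]).round(4))
np.save("kin.npy",s.x)
E
python3 kin.py
```

```text
[ 0.0012  0.4242  0.4477  0.0414 -0.0691  0.    ] 1.2854227746135205 [0.0666 0.0653 0.053  0.0531 0.0531 0.0524 0.0524 0.0721 0.0723 0.0726
 0.0726]
```

```bash
python3 - <<'E'
from station import ctrl
from h import *
R=lean(0,50); d=R.as_matrix()[:,2]
g=np.array([.547,.2355,.074])
tgt(ctrl,g-.13*d+.041*d+[0,0,.08],R)
c=dict(np.load("scene6.npz"))
for z in (.4,.45,.5,.55): print(z,proj(c,[.654-.0,.236,z]))
E
```

```text
t 9.3 pos [0.2708 0.4324 0.141 ] rpy [179.7   -0.42  89.98] q [0.94  0.248 1.694 0.    1.19  0.94 ] w 0.0327 F [0.9 1.3 5.1]
ROW turn [-30.77 -31.38 -86.22] shift [-0.1962  0.2195 -0.0814]
0.4 [280.9001488   57.28172281]
0.45 [281.288204    34.12552882]
0.5 [281.69749125   9.70236684]
0.55 [282.12980211 -16.09466906]
```

>>> {"op": "send_rows", "data": {
  "series": [
    [0,0,0,0,0,-0.05,0.3],
    [0,0,0,0,0,-0.1,0.3]
  ]
}}

```text
time_s: 9.5
ee_pos: [0.269, 0.4298, 0.2346]
eef_rot: [-3.141, 0.001, 1.57]
force: [1.2, -0.2, -0.1]
grip_width: 0.0454
```

```bash
python3 - <<'E'
from station import ctrl
from h import *
R=lean(0,50); d=R.as_matrix()[:,2]
g=np.array([.547,.2355,.074])
tgt(ctrl,g-.13*d+.041*d+[0,0,.08],R)
E
```

```text
t 9.5 pos [0.269  0.4298 0.2346] rpy [-1.7994e+02  8.0000e-02  8.9970e+01] q [ 0.939  0.169  1.567 -0.     1.407  0.94 ] w 0.0454 F [ 1.2 -0.2 -0.1]
ROW turn [-31.41 -31.28 -85.98] shift [-0.1942  0.221   0.0125]
```

>>> {"op": "send_rows", "data": {
  "series": [
    [-31.4,-31.3,-86,-0.1,0.11,0,0.3],
    [-31.4,-31.3,-86,-0.1,0.11,0,0.3],
    [-31.4,-31.3,-86,-0.1,0.11,0,0.3],
    [-31.4,-31.3,-86,-0.1,0.11,0,0.3],
    [-31.4,-31.3,-86,-0.1,0.11,0,0.3],
    [-31.4,-31.3,-86,-0.1,0.11,0,0.3],
    [-31.4,-31.3,-86,-0.1,0.11,0,0.3],
    [-31.4,-31.3,-86,-0.1,0.11,0,0.3]
  ]
}}

```text
time_s: 10.3
ee_pos: [0.3792, 0.3306, 0.2335]
eef_rot: [3.006, 0.51, 2.634]
force: [-0.3, -0.6, 0.2]
grip_width: 0.0611
```

```bash
python3 - <<'E'
from station import ctrl
from h import *
R=lean(0,50); d=R.as_matrix()[:,2]
g=np.array([.547,.2355,.074])
tgt(ctrl,g-.13*d+.041*d+[0,0,.08],R)
E
```

```text
t 10.3 pos [0.3792 0.3306 0.2335] rpy [172.22  29.2  150.9 ] q [ 0.909  0.032  1.812 -0.532  1.122  0.004] w 0.0611 F [-0.3 -0.6  0.2]
ROW turn [ -8.9   -8.89 -24.59] shift [-0.1192 -0.0398  0.0749]
```

>>> {"op": "send_rows", "data": {
  "series": [
    [-8.9,-8.9,-24.6,-0.119,-0.04,0.075,0.3],
    [-8.9,-8.9,-24.6,-0.119,-0.04,0.075,0.3],
    [-8.9,-8.9,-24.6,-0.119,-0.04,0.075,0.3],
    [-8.9,-8.9,-24.6,-0.119,-0.04,0.075,0.3],
    [-8.9,-8.9,-24.6,-0.119,-0.04,0.075,0.3],
    [-8.9,-8.9,-24.6,-0.119,-0.04,0.075,0.3]
  ]
}}

```text
time_s: 10.9
ee_pos: [0.4891, 0.2349, 0.2217]
eef_rot: [3.138, 0.696, 3.132]
force: [-0.2, -0.9, -0.6]
grip_width: 0.0612
```

```bash
python3 - <<'E'
from station import ctrl
from h import *
R=lean(0,50); d=R.as_matrix()[:,2]
g=np.array([.547,.2355,.074])
tgt(ctrl,g-.13*d+.041*d,R)
o=ctrl.get_obs()
for n in ("scene","top"):
    c=ctrl.camera(n); np.savez(n+"11.npz",**c); im=c["pixels"][:,:,::-1]
    z=Ro.from_euler('xyz',o["eef_rot"]).as_matrix()[:,2]
    A=proj(c,o["ee_pos"]-.041*z+.019*z); B=proj(c,o["ee_pos"]+[0,0,.041]+.019*z); print(n,"tool-offset tip",A,"world-offset tip",B)
    im=im.copy(); cv2.circle(im,tuple(int(round(v)) for v in A),2,(0,0,255),-1);cv2.circle(im,tuple(int(round(v)) for v in B),2,(255,0,0),-1)
    cv2.imwrite(f"pics/{n}11.png",im)
E
```

```text
t 10.9 pos [0.4891 0.2349 0.2217] rpy [179.79  39.88 179.47] q [ 0.566 -0.049  1.99  -0.587  0.674 -0.631] w 0.0612 F [-0.2 -0.9 -0.6]
ROW turn [-0.13 -0.12 -0.41] shift [0.0505 0.0004 0.0615]
scene tool-offset tip [334.20446714 144.01868128] world-offset tip [325.7468007  136.83818366]
top tool-offset tip [361.68973626 214.61106269] world-offset tip [362.01752882 197.70016857]
```

View pics/scene11.png

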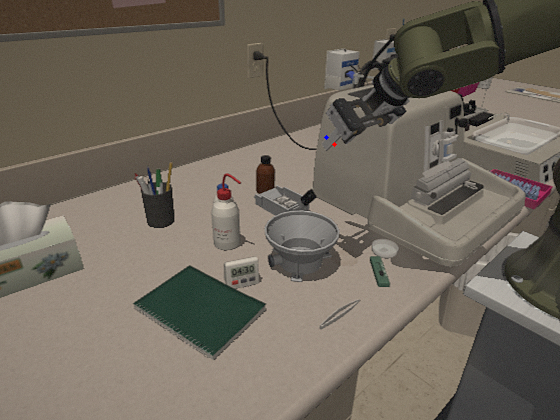

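View pics/top11.png

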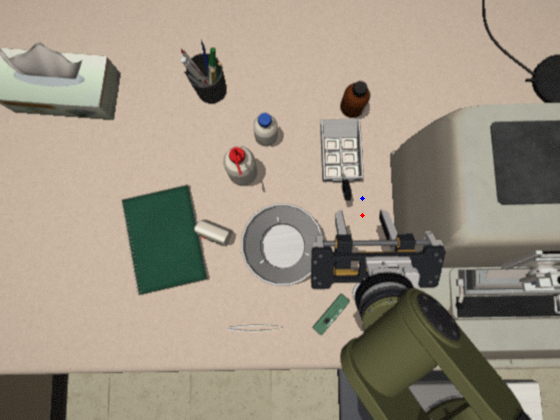

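>>> {"op": "send_rows", "data": {
  "series": [
    [-0.1,-0.1,-0.4,0.025,0.0004,0.031,0.3],
    [-0.1,-0.1,-0.4,0.0505,0.0004,0.0615,0.3],
    [-0.1,-0.1,-0.4,0.0505,0.0004,0.0615,0.3],
    [-0.1,-0.1,-0.4,0.0505,0.0004,0.09,0.3],
    [-0.1,-0.1,-0.4,0.0505,0.0004,0.12,0.3],
    [-0.1,-0.1,-0.4,0.0505,0.0004,0.12,0.3],
    [-0.1,-0.1,-0.4,0.0505,0.0004,0.12,0.3]
  ]
}}

```text
time_s: 11.7
ee_pos: [0.5277, 0.2355, 0.0984]
eef_rot: [-3.14, 0.699, -3.14]
force: [-0.3, 0.5, -0.1]
grip_width: 0.0611
```

```bash
python3 - <<'E'
from station import ctrl
from h import *
R=lean(0,50); d=R.as_matrix()[:,2]
g=np.array([.547,.2355,.074])
tgt(ctrl,g+.041*d,R)
o=ctrl.get_obs()
for n in ("scene","top"):
    c=ctrl.camera(n); np.savez(n+"12.npz",**c); im=c["pixels"][:,:,::-1]
    cr=im[90:230,240:400] if n=="scene" else im[100:270,280:460]
    cv2.imwrite(f"pics/{n}12.png",cv2.resize(cr,None,fx=3.5,fy=3.5,interpolation=cv2.INTER_CUBIC))
E
```

```text
t 11.7 pos [0.5277 0.2355 0.0984] rpy [-179.89   40.04 -179.89] q [ 0.517  0.218  2.037 -0.924  0.41  -0.28 ] w 0.0611 F [-0.3  0.5 -0.1]
ROW turn [-0.04  0.04  0.08] shift [0.0009 0.0001 0.0721]
```

View pics/scene12.png

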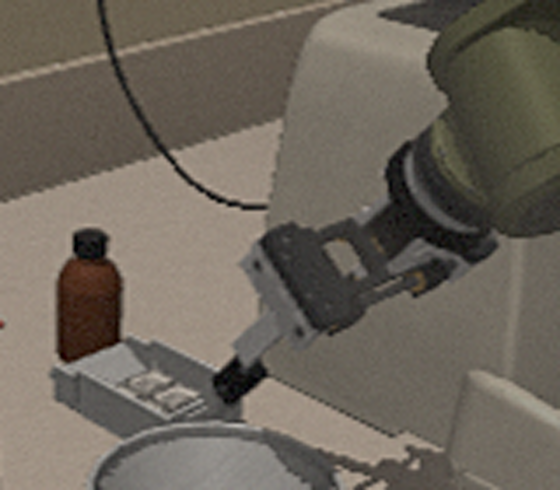

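View pics/top12.png

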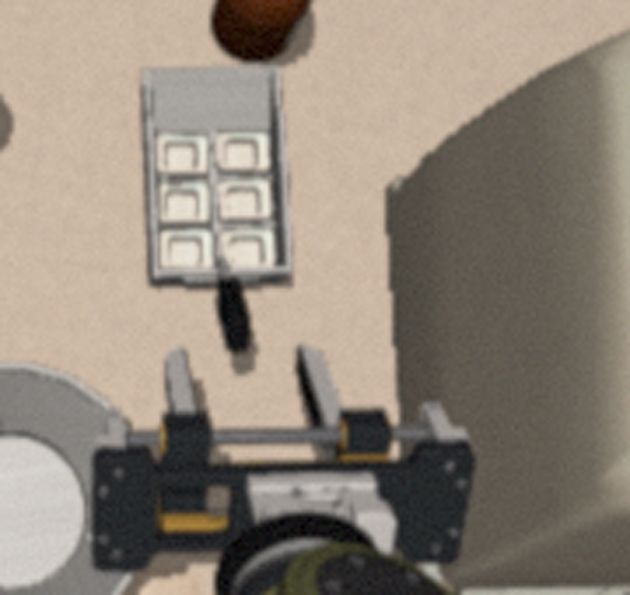

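```bash
cat > ik.py <<'E'
from h import *
p=np.load("kin.npy"); a0,L1,L2,e,hh,_=p; LT=.281; h=hh+LT
def ik(grasp,R,lat=.037):
    d=R.as_matrix()[:,2]; w=np.array(grasp)-(LT-.041)*d
    r=np.hypot(w[0],w[1]); q1=np.arctan2(w[1],w[0])-np.arcsin(lat/r); rr=np.sqrt(r*r-lat*lat)-a0; z=w[2]-h
    Lf=np.hypot(L2,e); D=np.hypot(rr,z); c=(L1**2+Lf**2-D**2)/(2*L1*Lf)
    if abs(c)>1: return None
    A=np.arccos(c); al=np.arctan2(rr,z); q2=al-np.arccos((L1**2+D**2-Lf**2)/(2*L1*D)); sf=q2+np.pi-A
    s=sf-np.arctan2(e,L2) if True else 0
    fz=np.array([np.sin(s)*np.cos(q1),np.sin(s)*np.sin(q1),np.cos(s)]); fx=np.array([np.cos(s)*np.cos(q1),np.cos(s)*np.sin(q1),-np.sin(s)]); fy=np.cross(fz,fx)
    v=np.array([d@fx,d@fy,d@fz]); q5=np.arccos(v[2]); q4=np.arctan2(v[1],v[0])
    return np.round([q1,q2,s-q2,q4,q5],3)
E
python3 - <<'E'
from ik import *
g=np.array([.547,.2355,.074])
R=lean(0,50);o=np.array([.5277,.2355,.0984]);print("check vs .517 .218 2.037 -.924 .41:",ik(o-.041*R.as_matrix()[:,2],R))
for a in (45,50,55,60,65,70,75,80,90): print(a,ik(g,lean(0,a)),ik(g+[0,0,.15],lean(0,a)))
print("pour")
for a0_ in (60,65,70,75):
  for yaw in (25,33,40):
    f=np.array([np.cos(np.radians(yaw)),np.sin(np.radians(yaw)),0])
    for th in (20,60,80,90):
        t=np.radians(th); v=np.array([-.169,.052]); gr=np.array([.440,.3673,.105])-.03*f+f*(v[0]*np.cos(t)+v[1]*np.sin(t))+np.array([0,0,-v[0]*np.sin(t)+v[1]*np.cos(t)])
        print(a0_,yaw,th,gr.round(3),ik(gr,lean(yaw,a0_+th)))
E
```

```text
check vs .517 .218 2.037 -.924 .41: [ 0.508  0.221  2.025 -0.902  0.41 ]
45 [ 0.475  0.41   1.987 -1.519  0.33 ] [ 0.475  0.143  1.893 -0.747  0.496]
50 [ 0.459  0.402  1.949 -1.117  0.323] [ 0.459  0.154  1.845 -0.556  0.57 ]
55 [ 0.444  0.402  1.906 -0.762  0.365] [ 0.444  0.17   1.793 -0.415  0.657]
60 [ 0.428  0.408  1.86  -0.51   0.439] [ 0.428  0.191  1.74  -0.309  0.751]
65 [ 0.413  0.421  1.811 -0.341  0.532] [ 0.413  0.217  1.685 -0.228  0.849]
70 [ 0.398  0.439  1.759 -0.226  0.632] [ 0.398  0.247  1.628 -0.164  0.949]
75 [ 0.383  0.463  1.705 -0.145  0.736] [ 0.383  0.281  1.57  -0.112  1.05 ]
80 [ 0.37   0.491  1.648 -0.084  0.842] [ 0.37   0.318  1.511 -0.069  1.15 ]
90 [ 0.344  0.558  1.531 -0.     1.053] [ 0.344  0.4    1.391 -0.     1.35 ]
pour
60 25 20 [0.285 0.295 0.212] [ 0.743 -0.096  2.002 -0.06   1.07 ]
60 25 60 [0.377 0.338 0.277] [0.615 0.448 1.276 0.095 1.933]
60 25 80 [0.433 0.364 0.28 ] [0.585 0.783 0.869 0.16  2.35 ]
60 25 90 [0.46  0.377 0.274] [0.575 0.968 0.64  0.222 2.565]
60 33 20 [0.297 0.274 0.212] [ 0.663 -0.118  2.021 -0.017  1.065]
60 33 60 [0.38
[... 2008 characters left out ...]
23 1.323]
75 25 60 [0.377 0.338 0.277] [0.602 0.586 1.159 0.142 2.17 ]
75 25 80 [0.433 0.364 0.28 ] [0.579 0.91  0.772 0.243 2.577]
75 25 90 [0.46  0.377 0.274] [0.571 1.086 0.556 0.378 2.782]
75 33 20 [0.297 0.274 0.212] [0.651 0.028 1.875 0.007 1.326]
75 33 60 [0.382 0.329 0.277] [0.623 0.591 1.151 0.04  2.184]
75 33 80 [0.433 0.363 0.28 ] [0.616 0.922 0.75  0.071 2.603]
75 33 90 [0.458 0.379 0.274] [0.614 1.104 0.523 0.117 2.821]
75 40 20 [0.309 0.257 0.212] [ 0.607  0.025  1.879 -0.008  1.325]
75 40 60 [0.387 0.323 0.277] [ 0.641  0.592  1.149 -0.049  2.184]
75 40 80 [0.434 0.362 0.28 ] [ 0.649  0.925  0.744 -0.087  2.605]
75 40 90 [0.457 0.381 0.274] [ 0.652  1.11   0.513 -0.145  2.825]
```

```bash
python3 - <<'E'
from station import ctrl
from h import *
R=lean(0,65); d=R.as_matrix()[:,2]
g=np.array([.547,.2355,.074])
tgt(ctrl,g+(.041-.072)*d,R)
E
```

```text
t 11.8 pos [0.5276 0.2356 0.0989] rpy [-179.96   40.11 -179.91] q [ 0.517  0.216  2.038 -0.925  0.41  -0.278] w 0.0612 F [ 0.   0.3 -0.8]
ROW turn [1.000e-02 1.511e+01 7.000e-02] shift [-0.0069 -0.0001  0.0017]
```

>>> {"op": "send_rows", "data": {
  "series": [
    [0,5,0,-0.002,0,-0.01,0.3],
    [0,10,0,-0.005,0,-0.005,0.3],
    [0,15.1,0,-0.007,0,0.002,0.3],
    [0,15.1,0,-0.007,0,0.002,0.3],
    [0,15.1,0,-0.007,0,0.002,0.3]
  ]
}}

```text
time_s: 12.3
ee_pos: [0.5341, 0.2351, 0.101]
eef_rot: [-3.14, 0.437, -3.141]
force: [-0.8, 0.0, 0.4]
grip_width: 0.0606
```

```bash
python3 - <<'E'
from station import ctrl
from h import *
R=lean(0,65); d=R.as_matrix()[:,2]
g=np.array([.547,.2355,.074])
tgt(ctrl,g+.041*d,R)
E
```

```text
t 12.3 pos [0.5341 0.2351 0.101 ] rpy [-179.94   25.03 -179.95] q [ 0.443  0.263  1.851 -0.305  0.651 -0.921] w 0.0606 F [-0.8  0.   0.4]
ROW turn [-0.04  0.03  0.04] shift [-0.0002  0.0005  0.0709]
```

>>> {"op": "send_rows", "data": {
  "series": [
    [0,0,0,0,0.0005,0.025,0.3],
    [0,0,0,0,0.0005,0.05,0.3],
    [0,0,0,0,0.0005,0.065,0.3],
    [0,0,0,0,0.0005,0.071,0.3],
    [0,0,0,0,0.0005,0.071,0.3]
  ]
}}

```text
time_s: 12.8
ee_pos: [0.5633, 0.2355, 0.0352]
eef_rot: [-3.139, 0.434, -3.14]
force: [-0.3, -0.4, 0.5]
grip_width: 0.0611
```

```bash
python3 - <<'E'
from station import ctrl
from h import *
R=lean(0,65); d=R.as_matrix()[:,2]
g=np.array([.547,.2355,.074])
tgt(ctrl,g+.041*d,R)
for n in ("scene","top"):
    c=ctrl.camera(n); np.savez(n+"13.npz",**c); im=c["pixels"][:,:,::-1]
    cr=im[90:230,240:400] if n=="scene" else im[100:270,280:460]
    cv2.imwrite(f"pics/{n}13.png",cv2.resize(cr,None,fx=3.5,fy=3.5,interpolation=cv2.INTER_CUBIC))
E
```

```text
t 12.8 pos [0.5633 0.2355 0.0352] rpy [-179.88   24.88 -179.88] q [ 0.418  0.42   1.819 -0.348  0.528 -0.886] w 0.0611 F [-0.3 -0.4  0.5]
ROW turn [-0.07 -0.12  0.11] shift [-0.0016 -0.     -0.001 ]
```

View pics/scene13.png

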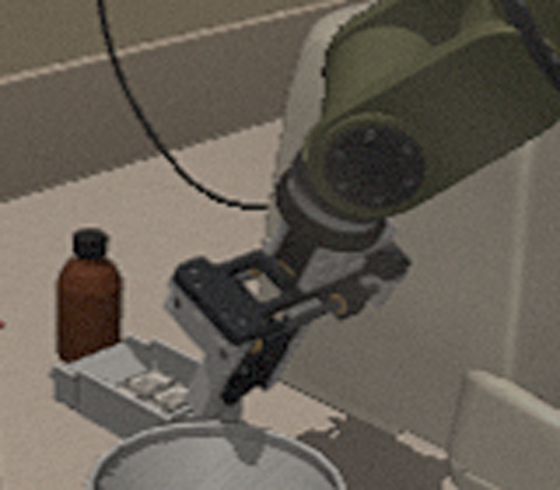

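View pics/top13.png

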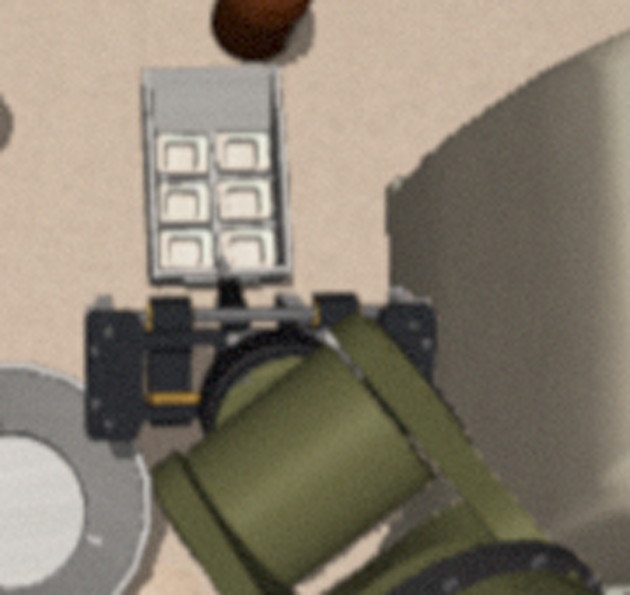

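>>> {"op": "send_rows", "data": {
  "series": [
    [0,0,0,0,0,0,-0.3],
    [0,0,0,0,0,0,-0.6],
    [0,0,0,0,0,0,-1],
    [0,0,0,0,0,0,-1],
    [0,0,0,0,0,0,-1],
    [0,0,0,0,0,0,-1]
  ],
  "force": 50
}}

```text
time_s: 13.5
ee_pos: [0.5639, 0.2354, 0.0355]
eef_rot: [-3.14, 0.434, -3.14]
force: [-0.7, -1.1, 1.1]
grip_width: 0.0165
```

```bash
python3 - <<'E'
from station import ctrl
from h import *
R=lean(0,65); d=R.as_matrix()[:,2]
g=np.array([.547,.2355,.074])
tgt(ctrl,g+.041*d+[-.01,0,.15],R)
E
```

```text
t 13.5 pos [0.5639 0.2354 0.0355] rpy [-179.91   24.88 -179.92] q [ 0.417  0.421  1.818 -0.347  0.529 -0.888] w 0.0165 F [-0.7 -1.1  1.1]
ROW turn [-0.06 -0.12  0.08] shift [-5.500e-02 -1.000e-04 -1.414e-01]
```

>>> {"op": "send_rows", "data": {
  "series": [
    [0,0,0,0,0,0,-1],
    [0,0,0,-0.002,0,-0.0045,-1],
    [0,0,0,-0.0042,0,-0.009,-1],
    [0,0,0,-0.0084,0,-0.018,-1],
    [0,0,0,-0.0127,0,-0.027,-1],
    [0,0,0,-0.0127,0,-0.027,-1]
  ],
  "force": 60
}}

```text
time_s: 14.1
ee_pos: [0.5649, 0.2359, 0.0674]
eef_rot: [-3.141, 0.437, -3.141]
force: [0.5, 0.2, -2.3]
grip_width: 0.0136
```

```bash
python3 - <<'E'
from station import ctrl
from h import *
R=lean(0,65); d=R.as_matrix()[:,2]
g=np.array([.547,.2355,.074])
tgt(ctrl,g+.041*d+[-.01,0,.15],R)
for n in ("scene","top"):
    c=ctrl.camera(n); np.savez(n+"14.npz",**c); im=c["pixels"][:,:,::-1]
    cr=im[90:230,240:400] if n=="scene" else im[100:270,280:460]
    cv2.imwrite(f"pics/{n}14.png",cv2.resize(cr,None,fx=3.5,fy=3.5,interpolation=cv2.INTER_CUBIC))
W=cloud(c)
# tray wall tops
m=np.zeros(W.shape[:2],bool);m[110:185,312:370]=1;k=m&(W[...,2]>.02)&(W[...,0]<.70)&(W[...,0]>.585)
for x in np.arange(.59,.70,.02):
    q=W[k&(abs(W[...,0]-x)<.01)]; print(round(x,2),len(q),np.percentile(q[:,2],[5,50,90,97]).round(4))
E
```

```text
t 14.1 pos [0.5649 0.2359 0.0674] rpy [-179.99   25.04 -179.94] q [ 0.417  0.369  1.801 -0.312  0.591 -0.928] w 0.0136 F [ 0.5  0.2 -2.3]
ROW turn [0.01 0.04 0.05] shift [-0.0409 -0.0004 -0.1127]
0.59 201 [0.0343 0.0434 0.0706 0.0738]
0.61 388 [0.0332 0.043  0.0698 0.0722]
0.63 387 [0.0328 0.0421 0.065  0.0722]
0.65 390 [0.033  0.043  0.0656 0.072 ]
0.67 373 [0.0337 0.0429 0.0612 0.0724]
0.69 408 [0.0348 0.0412 0.0522 0.0646]
```

View pics/scene14.png

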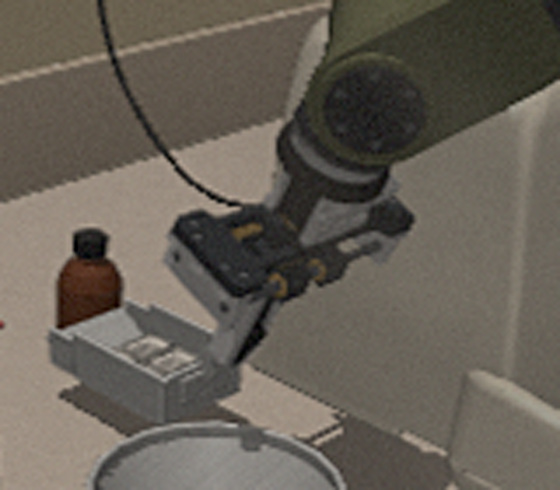

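>>> {"op": "send_rows", "data": {
  "series": [
    [0,0,0,-0.006,0,-0.016,-1],
    [0,0,0,-0.013,0,-0.036,-1],
    [0,0,0,-0.02,0,-0.056,-1],
    [0,0,0,-0.027,0,-0.076,-1],
    [0,0,0,-0.034,0,-0.096,-1],
    [0,0,0,-0.041,0,-0.113,-1],
    [0,0,0,-0.041,0,-0.113,-1]
  ]
}}

```text
time_s: 14.9
ee_pos: [0.5545, 0.2361, 0.1873]
eef_rot: [3.141, 0.438, -3.141]
force: [0.3, 0.2, -2.0]
grip_width: 0.0139
```

```bash
cat > pour.py <<'E'
from h import *
def gp(yaw,th,lipz,off,a=65,hop=(.440,.3673)):
    f=np.array([np.cos(np.radians(yaw)),np.sin(np.radians(yaw)),0]); t=np.radians(th); v=np.array([-.169,.052])
    g=np.array([hop[0],hop[1],lipz])+off*f+f*(v[0]*np.cos(t)+v[1]*np.sin(t))+np.array([0,0,-v[0]*np.sin(t)+v[1]*np.cos(t)])
    R=lean(yaw,a+th); return g+.041*R.as_matrix()[:,2],R
E
python3 - <<'E'
from station import ctrl
from pour import *
tgt(ctrl,*gp(33,5,.17,-.03))
E
```

```text
t 14.9 pos [0.5545 0.2361 0.1873] rpy [ 179.99   25.08 -179.95] q [ 0.426  0.193  1.715 -0.236  0.844 -1.023] w 0.0139 F [ 0.3  0.2 -2. ]
ROW turn [-12.62   4.94 -30.44] shift [ 0.2357  0.0336 -0.1221]
```

>>> {"op": "send_rows", "data": {
  "series": [
    [-0.4,0.2,-1,0.02,0.003,-0.01,-1],
    [-1.2,0.5,-3,0.045,0.006,-0.023,-1],
    [-2.5,1,-6,0.07,0.01,-0.036,-1],
    [-3.7,1.5,-9,0.095,0.014,-0.049,-1],
    [-5,2,-12,0.12,0.018,-0.062,-1],
    [-6.2,2.5,-15,0.145,0.022,-0.075,-1],
    [-7.4,3,-18,0.165,0.025,-0.086,-1],
    [-8.3,3.3,-20,0.18,0.026,-0.094,-1]
  ]
}}

```text
time_s: 15.7
ee_pos: [0.3494, 0.2614, 0.1934]
eef_rot: [-3.135, 0.373, -2.758]
force: [0.2, -0.7, -2.2]
grip_width: 0.0135
```

```bash
python3 - <<'E'
from station import ctrl
from pour import *
tgt(ctrl,*gp(33,5,.17,-.03))
c=ctrl.camera("scene"); cv2.imwrite("pics/scene15.png",c["pixels"][:,:,::-1])
E
```

```text
t 15.7 pos [0.3494 0.2614 0.1934] rpy [-179.63   21.38 -158.02] q [ 0.619 -0.192  2.068 -0.116  0.906 -1.279] w 0.0135 F [ 0.2 -0.7 -2.2]
ROW turn [ -4.26   1.34 -10.32] shift [ 0.0475  0.0298 -0.0238]
```

View pics/scene15.png

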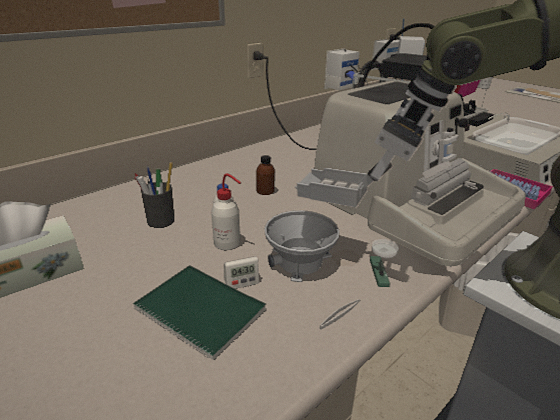

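>>> {"op": "send_rows", "data": {
  "series": [
    [-1,0.3,-2.5,0.012,0.0075,-0.006,-1],
    [-2.1,0.7,-5,0.024,0.015,-0.012,-1],
    [-3.2,1,-7.5,0.036,0.022,-0.018,-1],
    [-4.3,1.3,-10.3,0.0475,0.03,-0.024,-1],
    [-4.3,1.3,-10.3,0.0475,0.03,-0.024,-1],
    [-4.3,1.3,-10.3,0.0475,0.03,-0.024,-1]
  ]
}}

```text
time_s: 16.35
ee_pos: [0.291, 0.2697, 0.1988]
eef_rot: [3.141, 0.351, -2.57]
force: [-0.8, -0.1, -1.6]
grip_width: 0.0137
```

```bash
python3 - <<'E'
from station import ctrl
from pour import *
tgt(ctrl,*gp(33,20,.125,-.03))
for n in ("scene","top"):
    c=ctrl.camera(n); np.savez(n+"16.npz",**c); cv2.imwrite(f"pics/{n}16.png",c["pixels"][:,:,::-1])
    print(proj(c,[.4148,.351,.17]),proj(c,[.440,.3673,.085]))
E
```

```text
t 16.35 pos [0.291  0.2697 0.1988] rpy [ 179.98   20.13 -147.25] q [ 0.683 -0.3    2.131 -0.046  0.962 -1.44 ] w 0.0137 F [-0.8 -0.1 -1.6]
ROW turn [-0.03 15.13 -0.24] shift [-0.0072  0.0008  0.0112]
[316.70987588 196.7400574 ] [300.71616914 229.300926  ]
[290.74534809 254.64402015] [281.75984719 243.40292518]
```

View pics/scene16.png

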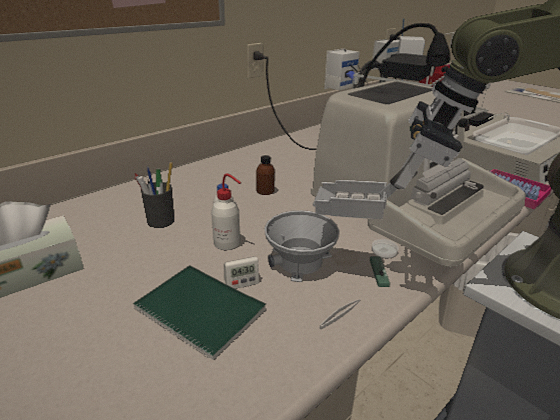

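View pics/top16.png

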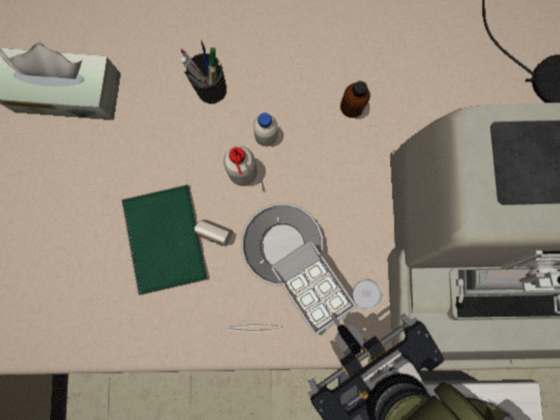

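```bash
cat >> pour.py <<'E'
def rows(ctrl,ths,lz,offs,yaw=33,a=65):
    o=ctrl.get_obs(); R0=Ro.from_euler('xyz',o["eef_rot"])
    for t,l,f in zip(ths,lz,offs):
        p,R=gp(yaw,t,l,f,a); print(t,(R0.inv()*R).as_rotvec(degrees=True).round(1),R0.inv().apply(p-o["ee_pos"]).round(4))
E
python3 - <<'E'
from station import ctrl
from pour import *
rows(ctrl,[7,9,12,15,18,20],[.165,.155,.145,.135,.128,.122],[-.027]*6)
E
```

```text
7 [-0.1  2.1 -0.2] [-0.002   0.0008  0.0014]
9 [-0.1  4.1 -0.2] [-0.0015  0.0008  0.0064]
12 [-0.   7.1 -0.2] [-0.0027  0.0008  0.0094]
15 [-0.  10.1 -0.2] [-0.0043  0.0008  0.0126]
18 [-0.  13.1 -0.2] [-0.0073  0.0008  0.0132]
20 [-0.  15.1 -0.2] [-0.009   0.0008  0.0151]
```

>>> {"op": "send_rows", "data": {
  "series": [
    [0,2.1,0,-0.002,0.001,0.0015,-1],
    [0,4.1,0,-0.0015,0.001,0.0065,-1],
    [0,7.1,0,-0.0025,0.001,0.0095,-1],
    [0,10.1,0,-0.0045,0.001,0.0125,-1],
    [0,13.1,0,-0.0075,0.001,0.013,-1],
    [0,15.1,0,-0.009,0.001,0.015,-1]
  ]
}}

```text
time_s: 17.05
ee_pos: [0.3024, 0.2782, 0.1881]
eef_rot: [3.141, 0.086, -2.57]
force: [-0.2, 0.3, -3.2]
grip_width: 0.0139
```

```bash
python3 - <<'E'
from station import ctrl
from pour import *
rows(ctrl,[24,28,32,36,40,44,48,52],[.12,.12,.118,.116,.114,.112,.11,.108],[-.026]*8)
o=ctrl.get_obs();print(o["ee_pos"],np.degrees(o["eef_rot"]))
for n in ("scene",):
    c=ctrl.camera(n); cv2.imwrite(f"pics/{n}17.png",cv2.resize(c["pixels"][130:310,220:440,::-1],None,fx=3.5,fy=3.3))
E
```

```text
24 [ 0.   3.9 -0.2] [-0.006  -0.0002 -0.0067]
28 [ 0.   7.9 -0.2] [-0.0123 -0.0001 -0.0153]
32 [ 0.  11.9 -0.2] [-0.0191 -0.0001 -0.0213]
36 [ 0.  15.9 -0.2] [-0.0264 -0.0001 -0.0269]
40 [ 0.  19.9 -0.2] [-0.0342 -0.0001 -0.032 ]
44 [ 0.  23.9 -0.2] [-0.0424 -0.     -0.0365]
48 [ 0.1 27.9 -0.2] [-0.0511  0.     -0.0404]
52 [ 0.1 31.9 -0.2] [-0.0602  0.0001 -0.0436]
[0.3024009  0.27817021 0.18805205] [ 179.98110376    4.924418   -147.23811927]
```

View pics/scene17.png

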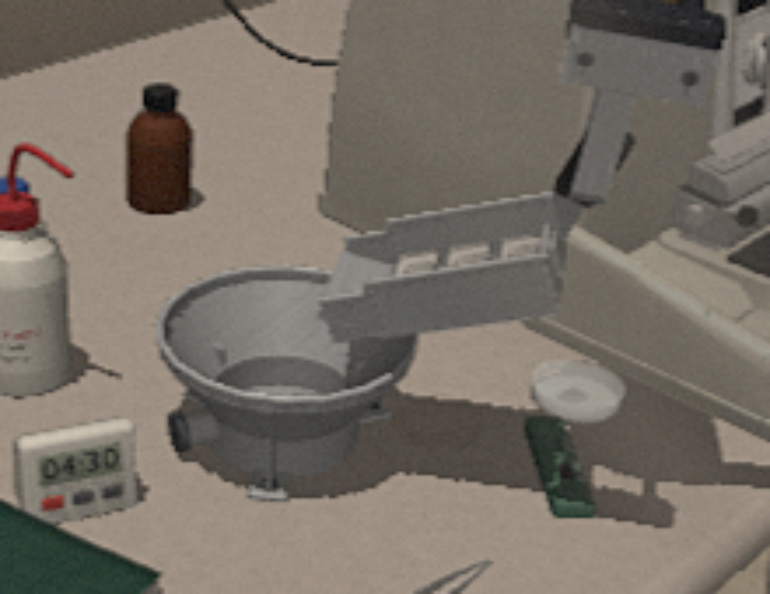

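>>> {"op": "send_rows", "data": {
  "series": [
    [0,3.9,0,-0.006,0,-0.0065,-1],
    [0,7.9,0,-0.0125,0,-0.0155,-1],
    [0,11.9,0,-0.019,0,-0.0215,-1],
    [0,15.9,0,-0.0265,0,-0.027,-1],
    [0,19.9,0,-0.034,0,-0.032,-1],
    [0,23.9,0,-0.0425,0,-0.0365,-1],
    [0,27.9,0,-0.051,0,-0.0405,-1],
    [0,29.9,0,-0.0555,0,-0.042,-1]
  ]
}}

```text
time_s: 17.9
ee_pos: [0.346, 0.3063, 0.2343]
eef_rot: [-3.141, -0.436, -2.57]
force: [-0.6, -0.8, -2.5]
grip_width: 0.014
```

```bash
python3 - <<'E'
from station import ctrl
from pour import *
rows(ctrl,[53,56,59,62,65,68,71,74],[.106,.104,.102,.1,.1,.1,.1,.1],[-.026]*8)
o=ctrl.get_obs();print(o["ee_pos"],np.degrees(o["eef_rot"]),o["qpos"].round(3),o["grip_width"])
for n in ("scene",):
    c=ctrl.camera(n); cv2.imwrite(f"pics/{n}18.png",cv2.resize(c["pixels"][100:310,200:440,::-1],None,fx=3,fy=2.8))
E
```

```text
53 [ 0.1  3.  -0.2] [-0.0053  0.     -0.0044]
56 [ 0.1  6.  -0.2] [-0.0107  0.     -0.0092]
59 [ 0.1  9.  -0.2] [-0.0165  0.0001 -0.0136]
62 [ 0.1 12.  -0.2] [-0.0225  0.0001 -0.0178]
65 [ 0.1 15.  -0.2] [-0.0281  0.0001 -0.0236]
68 [ 0.1 18.  -0.2] [-0.0339  0.0002 -0.029 ]
71 [ 0.1 21.  -0.2] [-0.0401  0.0002 -0.0341]
74 [ 0.1 24.  -0.2] [-0.0464  0.0002 -0.0389]
[0.34600816 0.30627894 0.23425071] [-179.98911873  -24.97675145 -147.23054829] [ 0.63   0.36   1.39   0.025  1.826 -1.512] 0.014026330561351854
```

View pics/scene18.png

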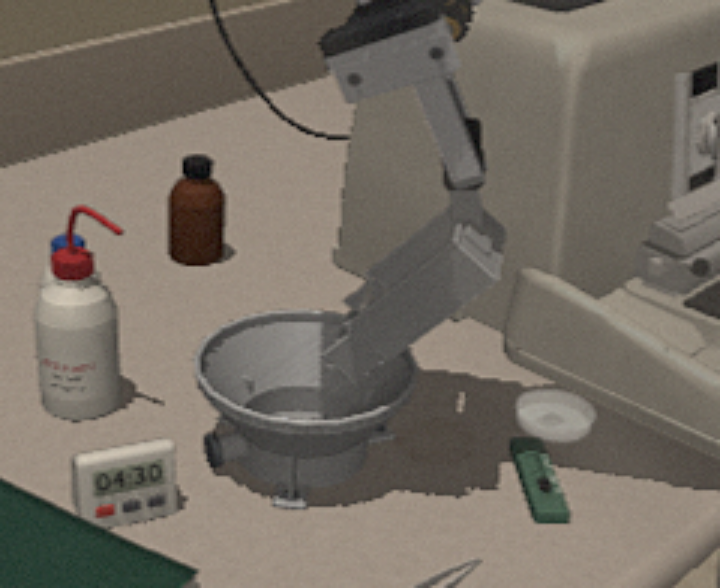

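Aligned; moulds still inside. Tip on.

>>> {"op": "send_rows", "data": {
  "series": [
    [0,3,0,-0.0055,0,-0.0045,-1],
    [0,6,0,-0.0105,0,-0.009,-1],
    [0,9,0,-0.0165,0,-0.0135,-1],
    [0,12,0,-0.0225,0,-0.018,-1],
    [0,15,0,-0.028,0,-0.0235,-1],
    [0,18,0,-0.034,0,-0.029,-1],
    [0,21,0,-0.04,0,-0.034,-1],
    [0,24,0,-0.0465,0,-0.039,-1]
  ]
}}

```text
time_s: 18.75
ee_pos: [0.3946, 0.3379, 0.2505]
eef_rot: [-3.141, -0.853, -2.569]
force: [0.6, -0.0, -2.1]
grip_width: 0.0139
```

```bash
python3 - <<'E'
from station import ctrl
from pour import *
rows(ctrl,[76,79,82,85,88],[.1]*5,[-.026]*5)
o=ctrl.get_obs();print(o["ee_pos"],np.degrees(o["eef_rot"]),o["qpos"].round(3),o["grip_width"])
for n in ("scene",):
    c=ctrl.camera(n); cv2.imwrite(f"pics/{n}19.png",cv2.resize(c["pixels"][100:310,200:440,::-1],None,fx=3,fy=2.8))
E
```

```text
76 [ 0.1  2.1 -0.1] [-0.0036 -0.     -0.0046]
79 [ 0.1  5.1 -0.1] [-0.0081 -0.     -0.0112]
82 [ 0.1  8.1 -0.1] [-0.0129  0.     -0.0175]
85 [ 0.2 11.1 -0.1] [-0.0181  0.     -0.0236]
88 [ 0.2 14.1 -0.1] [-0.0235  0.0001 -0.0294]
[0.394592   0.33788459 0.2504523 ] [-179.98080944  -48.8510976  -147.20887988] [ 0.618  0.768  0.901  0.047  2.324 -1.508] 0.01389116147667864
```

View pics/scene19.png

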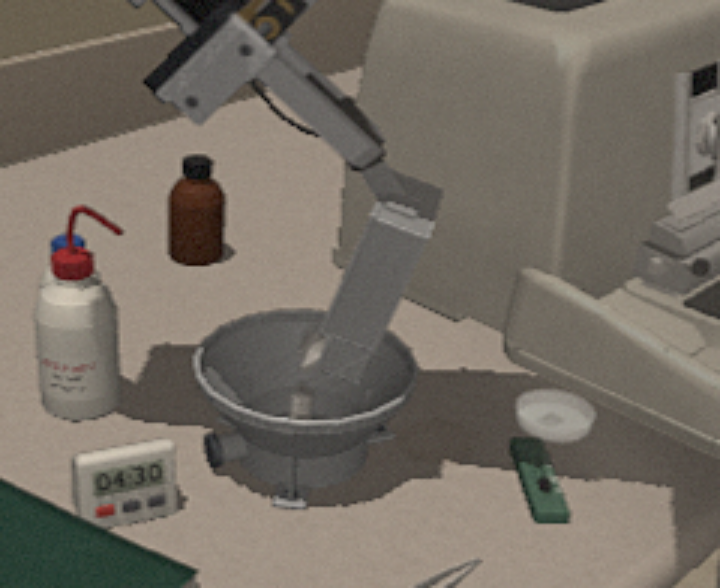

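Moulds are sliding off. Continue and hold.

>>> {"op": "send_rows", "data": {
  "series": [
    [0,2,0,-0.0035,0,-0.0045,-1],
    [0,5,0,-0.008,0,-0.011,-1],
    [0,8,0,-0.013,0,-0.0175,-1],
    [0,11,0,-0.018,0,-0.0235,-1],
    [0,11,0,-0.018,0,-0.0235,-1],
    [0,11,0,-0.018,0,-0.0235,-1],
    [0,11,0,-0.018,0,-0.0235,-1]
  ]
}}

```text
time_s: 19.5
ee_pos: [0.4187, 0.3537, 0.2534]
eef_rot: [3.141, -1.041, -2.567]
force: [-0.7, 0.2, -1.2]
grip_width: 0.0139
```

```bash
python3 - <<'E'
from station import ctrl
from pour import *
o=ctrl.get_obs();print(o["ee_pos"],np.degrees(o["eef_rot"]),o["qpos"].round(3),o["grip_width"])
for n in ("scene","top"):
    c=ctrl.camera(n); np.savez(n+"20.npz",**c); im=c["pixels"][:,:,::-1]
    cr=im[100:310,200:440] if n=="scene" else im[180:320,210:370]
    cv2.imwrite(f"pics/{n}20.png",cv2.resize(cr,None,fx=3 if n=="scene" else 4,fy=2.8 if n=="scene" else 4))
E
```

```text
[0.41866276 0.35372011 0.25344963] [ 179.93976801  -59.66665791 -147.10032281] [ 0.615  0.976  0.635  0.068  2.571 -1.493] 0.013903496232432522
```

View pics/scene20.png

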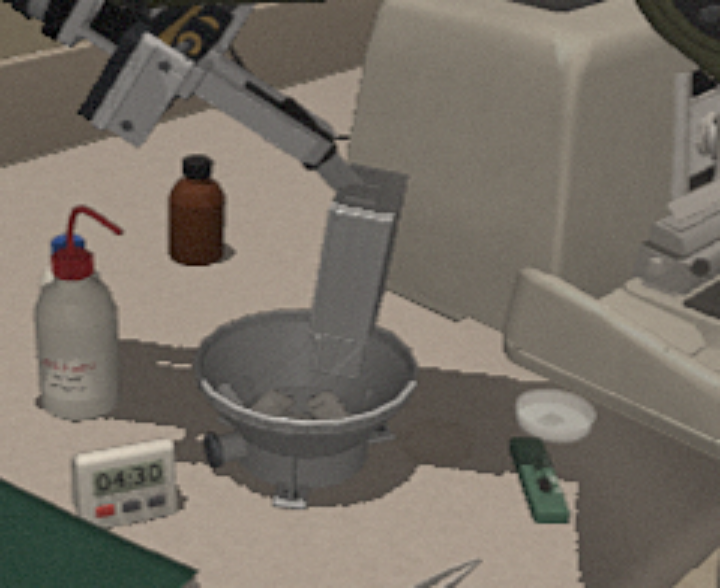

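View pics/top20.png

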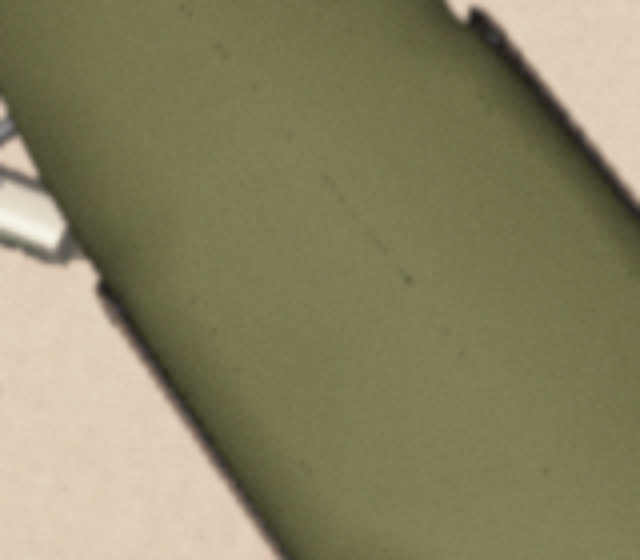

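>>> {"op": "send_rows", "data": {
  "series": [
    [0,3,0,-0.005,0,-0.006,-1],
    [0,0,0,0,0,0,-1],
    [0,3,0,-0.005,0,-0.006,-1],
    [0,0,0,0,0,0,-1],
    [0,0,0,0,0,0,-1]
  ]
}}

```text
time_s: 20.1
ee_pos: [0.4186, 0.3537, 0.2535]
eef_rot: [3.14, -1.042, -2.567]
force: [0.2, 0.2, -0.7]
grip_width: 0.0137
```

```bash
python3 - <<'E'
from station import ctrl
from pour import *
rows(ctrl,[78,70,62,54,46,38,30,24],[.105,.11,.115,.12,.125,.13,.14,.15],[-.026,-.026,-.026,-.026,-.028,-.03,-.035,-.04])
o=ctrl.get_obs();print(o["force"],o["grip_width"])
E
```

```text
78 [ 0.1 -6.7 -0. ] [ 0.0115 -0.0003  0.0138]
70 [  0.1 -14.7  -0.1] [ 0.023  -0.0004  0.0312]
62 [  0.1 -22.7  -0.1] [ 0.0317 -0.0004  0.0495]
54 [  0.1 -30.7  -0.1] [ 0.0375 -0.0005  0.0682]
46 [  0.1 -38.7  -0.1] [ 0.0413 -0.0005  0.0886]
38 [  0.1 -46.7  -0.1] [ 0.0421 -0.0006  0.1086]
30 [  0.1 -54.7  -0.1] [ 0.046  -0.0006  0.1279]
24 [  0.1 -60.7  -0.1] [ 0.0498 -0.0007  0.1413]
[ 0.18259253  0.18056831 -0.74388513] 0.01374424342053817
```

>>> {"op": "send_rows", "data": {
  "series": [
    [0,-6.7,0,0.0115,0,0.014,-1],
    [0,-14.7,0,0.023,0,0.031,-1],
    [0,-22.7,0,0.0315,0,0.0495,-1],
    [0,-30.7,0,0.0375,0,0.068,-1],
    [0,-38.7,0,0.0415,0,0.0885,-1],
    [0,-46.7,0,0.042,0,0.1085,-1],
    [0,-54.7,0,0.046,0,0.128,-1],
    [0,-60.7,0,0.05,0,0.1415,-1]
  ]
}}

```text
time_s: 20.9
ee_pos: [0.2938, 0.2732, 0.2264]
eef_rot: [3.14, 0.023, -2.568]
force: [1.0, 0.5, -1.2]
grip_width: 0.0136
```

```bash
python3 - <<'E'
from station import ctrl
from pour import *
tgt(ctrl,*gp(33,0,.17,-.08))
for n in ("scene","top"):
    c=ctrl.camera(n); np.savez(n+"21.npz",**c); im=c["pixels"][:,:,::-1]
    cr=im[100:310,200:440] if n=="scene" else im[180:360,210:390]
    cv2.imwrite(f"pics/{n}21.png",cv2.resize(cr,None,fx=3 if n=="scene" else 3.3,fy=2.8 if n=="scene" else 3.3))
E
```

```text
t 20.9 pos [0.2938 0.2732 0.2264] rpy [ 179.93    1.31 -147.15] q [ 6.580e-01 -9.000e-02  1.856e+00 -1.000e-03  1.353e+00 -1.486e+00] w 0.0136 F [ 1.   0.5 -1.2]
ROW turn [  0.04 -23.69  -0.16] shift [ 0.0587 -0.0009  0.0402]
```

View pics/scene21.png

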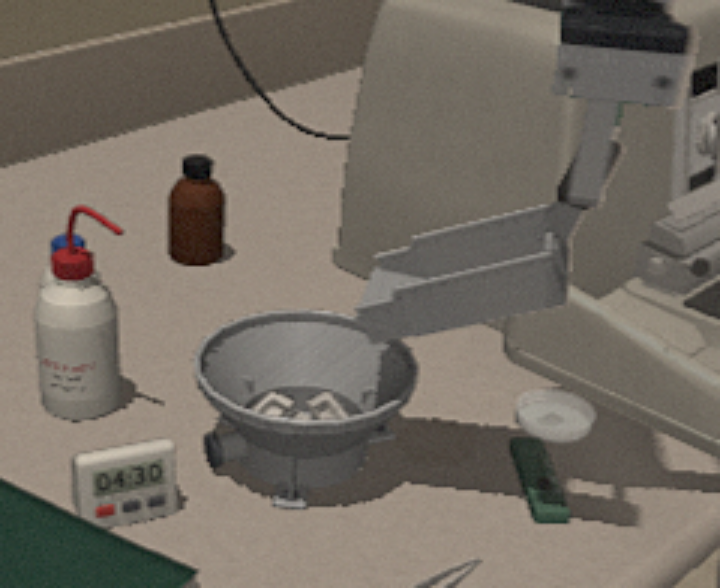

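View pics/top21.png

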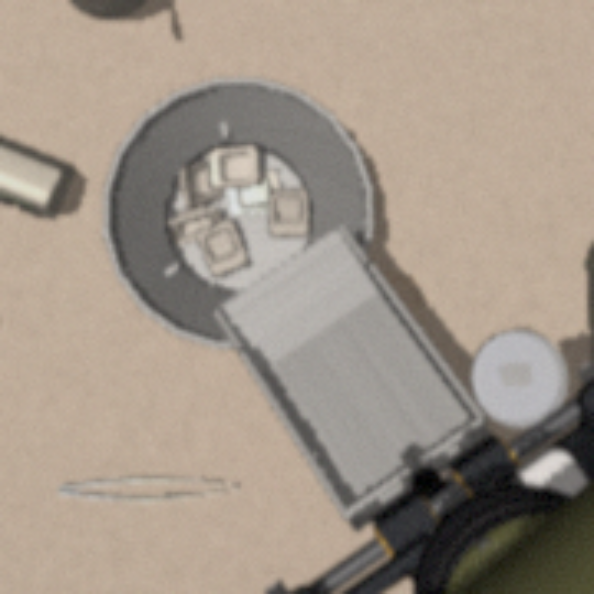

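>>> {"op": "send_rows", "data": {
  "series": [
    [0,-8,0,0.019,0,0.013,-1],
    [0,-16,0,0.039,0,0.027,-1],
    [0,-23.7,0,0.0585,0,0.04,-1],
    [0,-23.7,0,0.0585,0,0.04,-1],
    [0,-23.7,0,0.0585,0,0.04,-1]
  ]
}}

```text
time_s: 21.5
ee_pos: [0.2463, 0.2426, 0.1858]
eef_rot: [3.14, 0.43, -2.569]
force: [0.8, -0.2, -1.0]
grip_width: 0.0137
```

```bash
python3 - <<'E'
from station import ctrl
from pour import *
R=lean(0,65); d=R.as_matrix()[:,2]
tgt(ctrl,np.array([.53,.2355,.224])+.041*d,R)
E
```

```text
t 21.5 pos [0.2463 0.2426 0.1858] rpy [ 179.92   24.65 -147.16] q [ 0.723 -0.491  2.3   -0.078  0.908 -1.386] w 0.0137 F [ 0.8 -0.2 -1. ]
ROW turn [13.86 -0.36 29.8 ] shift [-0.2269 -0.1694  0.1027]
```

>>> {"op": "send_rows", "data": {
  "series": [
    [3.5,0,7.5,-0.022,-0.017,0.01,-1],
    [7,0,15,-0.05,-0.038,0.023,-1],
    [10.5,0,22.5,-0.085,-0.064,0.039,-1],
    [13.9,-0.4,29.8,-0.12,-0.09,0.055,-1],
    [13.9,-0.4,29.8,-0.155,-0.116,0.071,-1],
    [13.9,-0.4,29.8,-0.19,-0.142,0.087,-1],
    [13.9,-0.4,29.8,-0.218,-0.163,0.099,-1],
    [13.9,-0.4,29.8,-0.227,-0.169,0.103,-1]
  ]
}}

```text
time_s: 22.3
ee_pos: [0.5518, 0.2353, 0.1842]
eef_rot: [-3.139, 0.435, 3.139]
force: [0.2, 0.7, -1.4]
grip_width: 0.0138
```

```bash
python3 - <<'E'
from station import ctrl
from pour import *
R=lean(0,65); d=R.as_matrix()[:,2]
tgt(ctrl,np.array([.53,.2355,.224])+.041*d,R)
tgt(ctrl,np.array([.53,.2355,.085])+.041*d,R)
for n in ("scene","top"):
    c=ctrl.camera(n); np.savez(n+"22.npz",**c); im=c["pixels"][:,:,::-1]
    cv2.imwrite(f"pics/{n}22.png",im)
E
```

```text
t 22.3 pos [0.5518 0.2353 0.1842] rpy [-179.85   24.9   179.87] q [ 0.428  0.193  1.722 -0.241  0.843 -1.014] w 0.0138 F [ 0.2  0.7 -1.4]
ROW turn [-0.2  -0.1  -0.11] shift [ 0.0029  0.0002 -0.0042]
t 22.3 pos [0.5518 0.2353 0.1842] rpy [-179.85   24.9   179.87] q [ 0.428  0.193  1.722 -0.241  0.843 -1.014] w 0.0138 F [ 0.2  0.7 -1.4]
ROW turn [-0.2  -0.1  -0.11] shift [0.0615 0.0005 0.1218]
```

View pics/top22.png

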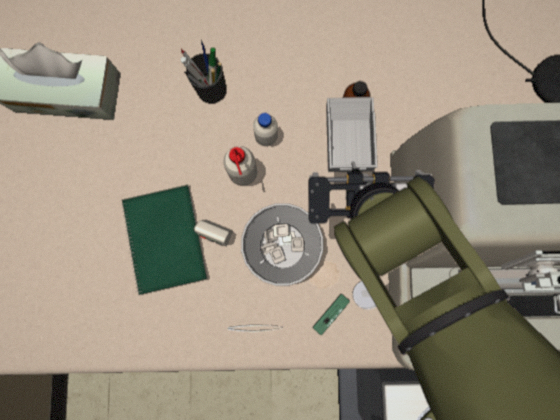

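View pics/scene22.png

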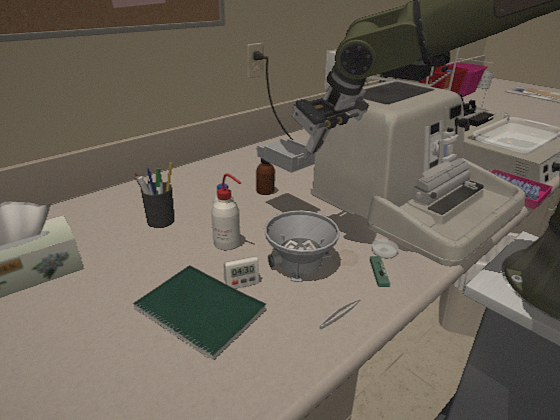

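>>> {"op": "send_rows", "data": {
  "series": [
    [0,0,0,0.018,0,0.02,-1],
    [0,0,0,0.028,0,0.042,-1],
    [0,0,0,0.04,0,0.065,-1],
    [0,0,0,0.052,0,0.085,-1],
    [0,0,0,0.063,0,0.104,-1],
    [0,0,0,0.0705,0,0.1175,-1],
    [0,0,0,0.0705,0,0.1175,-1],
    [0,0,0,0.0705,0,0.1175,-1]
  ]
}}

```text
time_s: 23.2
ee_pos: [0.5331, 0.236, 0.0492]
eef_rot: [-3.14, 0.436, -3.141]
force: [0.0, -0.2, -1.6]
grip_width: 0.0137
```

```bash
python3 - <<'E'
from station import ctrl
from pour import *
R=lean(0,65); d=R.as_matrix()[:,2]
tgt(ctrl,np.array([.52,.2355,.074])+.041*d,R)
for n in ("scene","top"):
    c=ctrl.camera(n); np.savez(n+"23.npz",**c); im=c["pixels"][:,:,::-1]
    cr=im[90:230,220:380] if n=="scene" else im[90:260,280:460]
    cv2.imwrite(f"pics/{n}23.png",cv2.resize(cr,None,fx=3.5,fy=3.5,interpolation=cv2.INTER_CUBIC))
W=cloud(c)
m=np.zeros(W.shape[:2],bool);m[110:195,312:372]=1;k=m&(W[...,2]>.005)&(W[...,2]<.08)
for x in np.arange(.57,.70,.02):
    q=W[k&(abs(W[...,0]-x)<.01)]; 
    for s in (1,-1):
        qq=q[(q[:,1]-.2355)*s>.036]; print(round(x,2),s,len(qq),np.percentile(qq[:,2],[50,90]).round(4) if len(qq) else "")
E
```

```text
t 23.2 pos [0.5331 0.236  0.0492] rpy [-179.89   24.99 -179.96] q [ 0.445  0.347  1.886 -0.365  0.541 -0.847] w 0.0137 F [ 0.  -0.2 -1.6]
ROW turn [-0.1  -0.01  0.04] shift [ 0.0014 -0.0004  0.0129]
0.57 1 36 [0.0468 0.0556]
0.57 -1 47 [0.0456 0.0557]
0.59 1 37 [0.0516 0.0553]
0.59 -1 48 [0.0394 0.0552]
0.61 1 33 [0.0523 0.0562]
0.61 -1 49 [0.0436 0.0553]
0.63 1 37 [0.0319 0.0559]
0.63 -1 49 [0.0462 0.0549]
0.65 1 28 [0.0464 0.0567]
0.65 -1 42 [0.0385 0.0532]
0.67 1 37 [0.0353 0.0485]
0.67 -1 28 [0.0466 0.0489]
0.69 1 11 [0.037  0.0459]
0.69 -1 5 [0.0386 0.0477]
```

View pics/scene23.png

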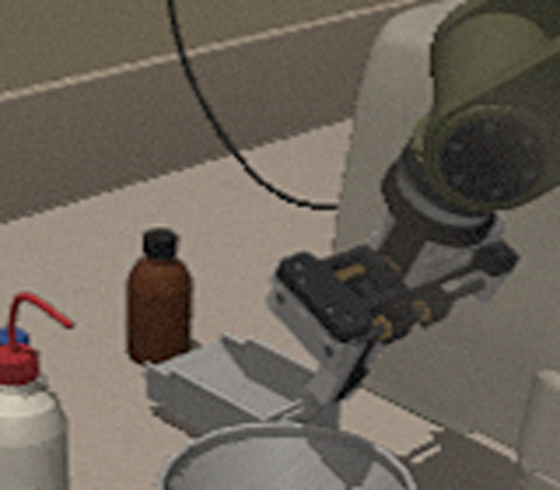

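View pics/top23.png

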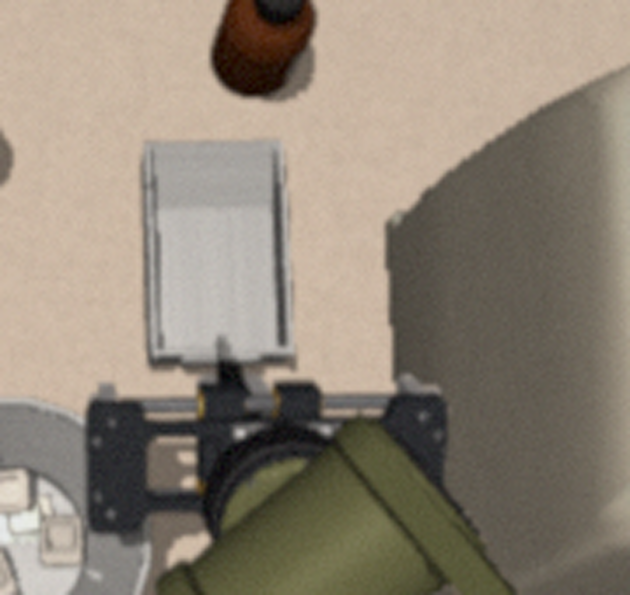

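>>> {"op": "send_rows", "data": {
  "series": [
    [0,0,0,0.0015,0,0.0035,-1],
    [0,0,0,0.003,0,0.007,-1],
    [0,0,0,0.0045,0,0.01,-1],
    [0,0,0,0.0053,0,0.0115,-1],
    [0,0,0,0.0053,0,0.0115,-1],
    [0,0,0,0.0053,0,0.0115,-1]
  ]
}}

```text
time_s: 23.9
ee_pos: [0.5331, 0.2354, 0.0356]
eef_rot: [-3.14, 0.436, -3.141]
force: [-0.1, -0.4, -2.1]
grip_width: 0.0134
```

```bash
python3 - <<'E'
from station import ctrl
from pour import *
R=lean(0,65); d=R.as_matrix()[:,2]
tgt(ctrl,np.array([.52,.2355,.074])+.041*d,R)
E
```

```text
t 23.9 pos [0.5331 0.2354 0.0356] rpy [-179.88   24.97 -179.98] q [ 0.444  0.371  1.893 -0.383  0.512 -0.825] w 0.0134 F [-0.1 -0.4 -2.1]
ROW turn [-0.11 -0.03  0.02] shift [-0.0043  0.0001  0.0007]
```

>>> {"op": "send_rows", "data": {
  "series": [
    [0,0,0,0.0004,0,0.0009,-1],
    [0,0,0,0.0008,0,0.0018,-1],
    [0,0,0,0.0008,0,0.0018,-1]
  ]
}}

```text
time_s: 24.2
ee_pos: [0.5336, 0.2355, 0.0354]
eef_rot: [-3.14, 0.438, 3.142]
force: [-14.1, -5.4, 21.9]
grip_width: 0.0136
```

```bash
python3 - <<'E'
from station import ctrl
from pour import *
o=ctrl.get_obs(); print(o["force"],o["moment"])
for n in ("scene","top"):
    c=ctrl.camera(n); np.savez(n+"24.npz",**c); im=c["pixels"][:,:,::-1]
    cr=im[90:230,220:380]
    if n=="scene": cv2.imwrite(f"pics/{n}24.png",cv2.resize(cr,None,fx=3.5,fy=3.5,interpolation=cv2.INTER_CUBIC))
W=cloud(c)
m=np.zeros(W.shape[:2],bool);m[110:195,312:372]=1;k=m&(W[...,2]>.005)&(W[...,2]<.08)
for x in np.arange(.57,.70,.02):
    q=W[k&(abs(W[...,0]-x)<.01)]; 
    qq=q[(abs(q[:,1]-.2355)>.036)]; print(round(x,2),len(qq),np.percentile(qq[:,2],[50,90]).round(4) if len(qq) else "")
print(o["ee_pos"])
E
```

```text
[-14.05598532  -5.3590684   21.85821295] [-0.81808663  1.17049871 -0.35375758]
0.57 73 [0.0376 0.0417]
0.59 66 [0.0381 0.0409]
0.61 70 [0.037  0.0422]
0.63 71 [0.0372 0.0416]
0.65 64 [0.0331 0.0406]
0.67 67 [0.0308 0.0349]
0.69 11 [0.023  0.0266]
[0.533582   0.2355055  0.03538616]
```

View pics/scene24.png

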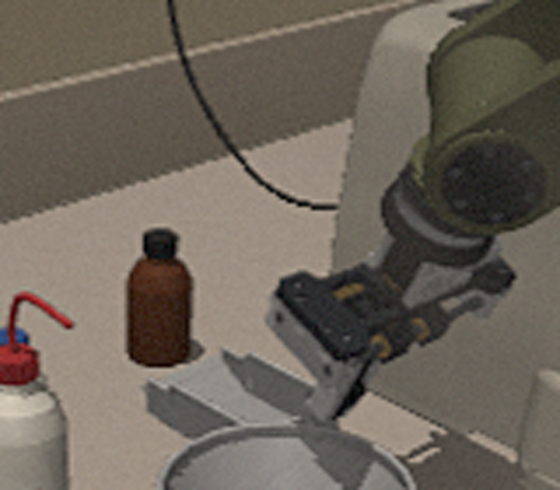

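>>> {"op": "send_rows", "data": {
  "series": [
    [0,0,0,-0.0006,0,-0.0014,-1],
    [0,0,0,-0.0006,0,-0.0014,-1]
  ]
}}

```text
time_s: 24.5
ee_pos: [0.5332, 0.2355, 0.0354]
eef_rot: [-3.14, 0.436, -3.141]
force: [-3.3, -1.2, 6.5]
grip_width: 0.0136
```

>>> {"op": "send_rows", "data": {
  "series": [
    [0,0,0,0,0,0,-0.6],
    [0,0,0,0,0,0,-0.2],
    [0,0,0,0,0,0,0],
    [0,0,0,0,0,0,0],
    [0,0,0,0,0,0,0]
  ],
  "force": 15
}}

```text
time_s: 25.0
ee_pos: [0.5331, 0.2354, 0.0352]
eef_rot: [-3.139, 0.436, -3.141]
force: [0.7, -0.6, 0.8]
grip_width: 0.046
```

```bash
python3 - <<'E'
from station import ctrl
from pour import *
o=ctrl.get_obs(); print(o["force"],o["moment"],o["grip_width"])
c=ctrl.camera("top"); im=c["pixels"][90:260,280:460,::-1]
cv2.imwrite(f"pics/top25.png",cv2.resize(im,None,fx=3.5,fy=3.5,interpolation=cv2.INTER_CUBIC))
E
```

```text
[ 0.68995141 -0.5987951   0.76000029] [ 0.01369354  0.21202529 -0.02071921] 0.046049231007121834
```

View pics/top25.png

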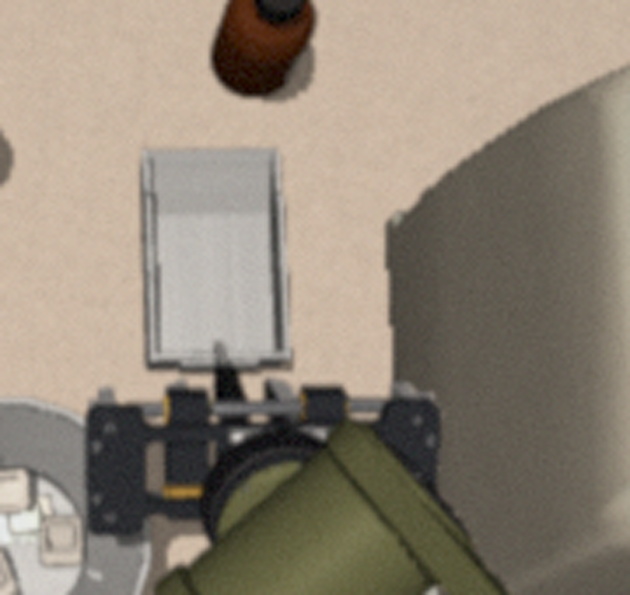

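Fingers are open round the grip; retreat along the tool axis.

>>> {"op": "send_rows", "data": {
  "series": [
    [0,0,0,0,0,-0.015,0],
    [0,0,0,0,0,-0.04,0],
    [0,0,0,0,0,-0.07,0],
    [0,0,0,0,0,-0.11,0],
    [0,0,0,0,0,-0.15,0],
    [0,0,0,-0.03,0,-0.19,0],
    [0,0,0,-0.05,0,-0.21,0],
    [0,0,0,-0.05,0,-0.21,0]
  ]
}}

```text
time_s: 25.85
ee_pos: [0.4914, 0.2364, 0.2511]
eef_rot: [3.14, 0.442, 3.14]
force: [0.6, -0.3, -0.4]
grip_width: 0.0468
```

```bash
python3 - <<'E'
from station import ctrl
from pour import *
o=ctrl.get_obs(); print(o["force"],o["qpos"].round(3),o["ee_pos"])
W={}
for n in ("scene","top"):
    c=ctrl.camera(n); np.savez(n+"26.npz",**c); cv2.imwrite(f"pics/{n}26.png",c["pixels"][:,:,::-1]); W[n]=cloud(c)
W=W["top"]; z=W[...,2]
m=np.zeros(z.shape,bool);m[110:195,312:372]=1;k=m&(z>.005)&(z<.06)
for x in np.arange(.57,.70,.02):
    q=W[k&(abs(W[...,0]-x)<.01)];qq=q[(abs(q[:,1]-.2355)>.036)]; print(round(x,2),len(qq),np.percentile(qq[:,2],[50,90]).round(4) if len(qq) else "")
h=(np.hypot(W[...,0]-.44,W[...,1]-.367)<.07); print("hopper max z inside 62mm", np.nanmax(z[np.hypot(W[...,0]-.44,W[...,1]-.367)<.055]))
f=(abs(W[...,0]-.27)<.03)&(abs(W[...,1]-.43)<.07)&(z>.004); print("forceps",W[f].mean(0),z[f].max())
E
```

```text
[ 0.62920175 -0.34375763 -0.44096211] [ 0.488  0.012  1.764 -0.242  0.982 -0.986] [0.49143416 0.23641816 0.25105326]
0.57 74 [0.0346 0.0414]
0.59 71 [0.0378 0.0416]
0.61 66 [0.0372 0.0414]
0.63 72 [0.038  0.0425]
0.65 63 [0.0294 0.0406]
0.67 66 [0.0302 0.0347]
0.69 11 [0.0227 0.0342]
hopper max z inside 62mm 0.40987162446049674
forceps [0.27028375 0.43175795 0.00745259] 0.013438982286372272
```

View pics/scene26.png

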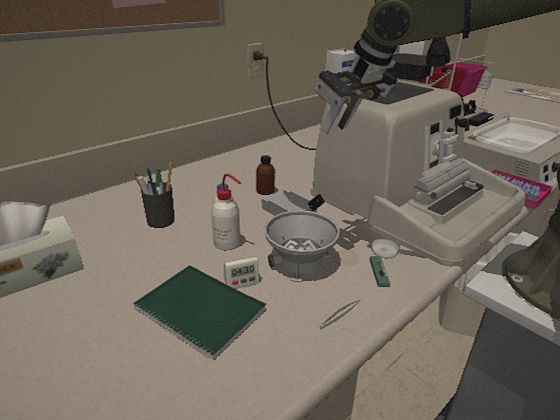

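View pics/top26.png

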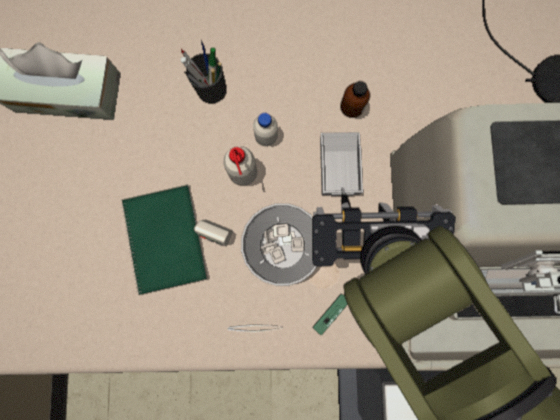

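```bash
python3 - <<'E'
from h import *
c=dict(np.load("top26.npz")); cv2.imwrite("pics/hop26.png",cv2.resize(c["pixels"][210:280,245:325,::-1],None,fx=8,fy=8,interpolation=cv2.INTER_CUBIC))
W=cloud(c); s=W[215:275,255:310]; k=(np.hypot(s[...,0]-.44,s[...,1]-.367)<.05)&(s[...,2]<.2); print(s[k][:,2].max())
E
```

```text
0.04739342051277025
```

View pics/hop26.png

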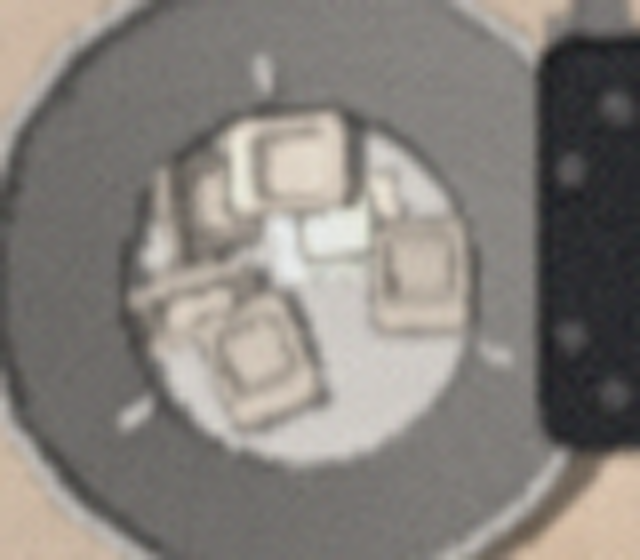

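Six moulds are in the throat: three on top at (290,160), (420,270) and (260,350), and three underneath at (200,200), (340,230) and (190,300). The highest point is 47 mm, below the rim, so I'm handing in.

```bash
python3 - <<'E'
from station import ctrl
print(ctrl.hand_in())
E
```

```text
the job is handed in; nothing more can be done
None
```

The job is done and handed in at about 26 s of the 72 s allowed; hand-in gave no verdict.

**What I did:**
- **Forceps:** I laid them flat on bare worktop near (0.27, 0.43).
- **Pouring:** I picked the tray up by its black grip, leaning the tool 65° below horizontal. I tipped it to about 85° over the hopper, then shook it lightly.
- **Tray:** I set it back upright about 27 mm nearer the robot than where it started, let go and backed away.

**Last checks:**
- **Moulds:** I count six in the hopper throat in the top view. Three are partly covered by the others. The highest point is 47 mm, well below the 85 mm rim.
- **Tray:** it is empty and level, with wall tops at about 41 mm on the worktop.
- **Forceps:** they lie flat, with their top at about 10–13 mm in the depth reading.
- **Bystanders:** they look unmoved in the pictures; I did not measure them again. The petri dish is hidden by the arm in the last top view but shows in place in the last scene view.

**What disagreed or failed:**
- **Tool point:** the real grasp point is about 41 mm short of the reported TCP along the tool axis. The first try on the forceps closed on nothing because of this. I corrected for the offset using the camera, and every later grasp and placement agreed with it.
- **Approach lean:** I first tried a 50° lean for the grip but dropped it because joint 4 was near its limit.
- **Force when placing the tray:** it briefly pressed on the worktop with about 22 N before I let go.

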